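# Lay the lathe mandrels back on their notched rack in order of diameter

### The job

Four ground steel lathe mandrels are lying loose on the worktop. Lay them back on their wooden rack in order of thickness, each in the pair of notches cut to its size (thinnest in the smallest notches, up to thickest in the largest), lying centred across both ribs and fully down in its notches. Set them down gently, never let two mandrels knock together, and leave the wheels, the punch and the pen where they are.

Things in the scene. Friction and masses are not known exactly. Their poses are not given: they have to be found in the camera images.
- mandrel_12: Thinnest mandrel: bright ground steel round bar, 12 mm diameter over its ground length of 112 mm, with a thinner 6 mm stub at each end (124 mm overall); about 0.10 kg. It lies flat and can roll. Origin: middle of the bar, on its axis; x runs along the bar (both ends alike).
- mandrel_18: Second thinnest mandrel: bright ground steel round bar, 18 mm diameter over its ground length of 118 mm, with a thinner 7 mm stub at each end (132 mm overall); about 0.23 kg. It lies flat and can roll. Origin: middle of the bar, on its axis; x runs along the bar (both ends alike).
- mandrel_24: Second thickest mandrel: bright ground steel round bar, 24 mm diameter over its ground length of 124 mm, with a thinner 8 mm stub at each end (140 mm overall); about 0.43 kg. It lies flat and can roll. Origin: middle of the bar, on its axis; x runs along the bar (both ends alike).
- mandrel_30: Thickest mandrel: bright ground steel round bar, 30 mm diameter over its ground length of 130 mm, with a thinner 9 mm stub at each end (148 mm overall); about 0.74 kg. It lies flat and can roll. Origin: middle of the bar, on its axis; x runs along the bar (both ends alike).
- rack: Wooden rack, fixed, turned any way. In mm from its origin (centre of its underside, z up): dark base 108x214x10, two paler ribs along y at x = -38 and +38, 12 thick (64 free between them, down to the base), tops at z = 50. Both have V notches 17, 25, 34, 42 wide at y = -83, -38, +13, +70 for the 12, 18, 24, 30 mm mandrels, which then lie along x, axis at z = 50, 30 mm of gap to the next.
- wheel_large: Bystander, loose: turned aluminium wheel, 58 mm diameter, 23 mm high, lying flat. Origin: centre of its underside. Leave it. (Behind it stand the fixed machines: the mill's handwheel overhangs the worktop from 0.55 m ahead of the robot, 0.32 to 0.44 m to its right, 0.13 to 0.25 m high.)
- wheel_small: Bystander, loose: turned aluminium wheel, 46 mm diameter, 21 mm high, lying flat. Origin: centre of its underside. Leave it. (Beside it stands the fixed drill press: its table reaches to 0.59 m ahead of the robot, 0.18 to 0.47 m to its left, up to 0.15 m high, a small handwheel in front of it to 0.56 m.)
- punch: Bystander, loose: dark steel centre punch with a pointed end, 108 mm long, 12 mm thick. Origin: its middle, underside; y along it. Leave it.
- pen: Bystander, loose: white marker pen with a red cap, 124 mm long, 16 mm thick. Origin: its middle, underside; y along it. Leave it.

How it is judged:
At the end, for the whole second after the job is handed in: Each mandrel lies at rest in the pair of notches of its own size: its middle within 12 mm of the middle between the ribs along its length, its axis within 8 mm of its notches' centre and within 3 mm of the height of the rib tops, and parallel to the notches within 0.1 rad; all released (x of mandrel_12 in the frame of rack between -0.012 and 0.012 m and y of mandrel_12 in the frame of rack between -0.091 and -0.075 m and z of mandrel_12 in the frame of rack between 0.047 and 0.053 m and angle between the x axis of each of mandrel_12, mandrel_18, mandrel_24, mandrel_30 and the x axis of rack, either way round below 0.1 rad and linear speed of each of mandrel_12, mandrel_18, mandrel_24, mandrel_30 below 0.02 m/s and x of mandrel_18 in the frame of rack between -0.012 and 0.012 m and y of mandrel_18 in the frame of rack between -0.046 and -0.03 m and z of mandrel_18 in the frame of rack between 0.047 and 0.053 m and x of mandrel_24 in the frame of rack between -0.012 and 0.012 m and y of mandrel_24 in the frame of rack between 0.005 and 0.021 m and z of mandrel_24 in the frame of rack between 0.047 and 0.053 m and x of mandrel_30 in the frame of rack between -0.012 and 0.012 m and y of mandrel_30 in the frame of rack between 0.062 and 0.078 m and z of mandrel_30 in the frame of rack between 0.047 and 0.053 m); the robot touches nothing.
It fails at once if two mandrels knock together (more than 2 N between them) (contact force between mandrel_12 and mandrel_18 above 2 N or contact force between any of mandrel_12, mandrel_18 and mandrel_24 above 2 N or contact force between any of mandrel_12, mandrel_18, mandrel_24 and mandrel_30 above 2 N).
It fails at once if a mandrel strikes the rack (more than 60 N) (contact force between any of mandrel_12, mandrel_18, mandrel_24, mandrel_30 and rack above 60 N).
It fails at once if a wheel, the punch or the pen is moved more than 20 mm (distance of any of wheel_large, wheel_small, punch, pen from where it was at the start of the episode above 0.02 m).
It also fails if it takes over 115 s, if anything falls off the work surface, if the arm or the gripper's body presses on something with over 40 N, if the wrist force passes 120 N, or if a joint passes its speed limit or range.

### The arm

A 6-joint arm with a two-finger parallel gripper is mounted at the origin on a cart in front of the work surface, level with it; the furniture and walls round the work are solid. World frame = base frame: x ahead of the robot, y to its left, z up, the work surface at z = 0. Lengths are in m, angles in rad, forces in N, time in s.
With the tool pointing down it reaches from about 0.375 to 0.975 m from the base axis. Payload 3.8 kg.
Tool frame: the origin (TCP) lies at the very end of the fingers, on their centre line; the grasp point (between the pads) lies bot.grip_point_offset behind it (bot.grip_point_offset is the distance from the TCP to the grasp point, in m); z points along the fingers, y is the line along which they close (so a half turn about z gives the same grasp; the last joint's range is limited). The gripper opens to 85 mm and grips with 20 to 120 N. Pads are 22 mm wide; open, the fingers measure 114 mm over their backs; the gripper's body (76 mm by 85 mm) begins 54 mm behind the grasp point. The pads swing forward as they close: fully open they stand 13 mm farther back than shut.
Start: joints at [-1.266, 0.264, 1.604, -0, 1.274, -0.037], TCP at [0.226, -0.636, 0.231] pointing down, gripper open.
Joint ranges: [-2.63, 2.63], [-0.94, 2.18], [0.31, 2.57], [-1.31, 4.45], [0, 2.66], [-2.55, 2.55]. Speed limits (rad/s): [2.57, 2.57, 3.14, 3.14, 3.14, 3.14].

### API

Orientations are given as a rotation vector (axis times angle).
In Python, from workcell import bot, vision gives the robot as it stands.
- The arm moves only by the tool play_rows, never from a script. Its argument "rows" is a list of rows, each an object of numbers: "dx", "dy", "dz": the shift along the tool's x, y, z as a fraction of full scale; "roll": the turn about the tool's z as a fraction of full scale; "fingers": the closure, from 0 (fully open) to 1 (shut). In form: [{"dx": .., "dy": .., "dz": .., "roll": .., "fingers": ..}, ...]. A call has 1 to 20 rows; each row shifts and turns the commanded pose from where the row before left it, along the tool's axes as they then stand; what a row does not reach is not made up. Full scale, the value 1, is 0.04 m for a shift and 4 degrees for a turn. A row lasts 1/12 s, in which the tool goes at most 41.7 mm and 7.16 degrees, less where a joint would pass 70% of its speed; a pose out of reach is approached as far as the arm can. A call with a number of a shift or a turn outside -1 to 1 is refused whole. A call with a gripper value outside its range is refused whole. The fingers move at their own pace and stop on an object; "grip_force" is the grip in N (left out, the last holds). Time passes only in rows, so rows that do not move let the fingers close. It gives the time, the measured TCP pose, the force and the opening at its end, in the units of the state.
- bot.read_state(): the state, without advancing time (a new reading comes with each control period).
- vision.read_camera(name): name is "scene" or "side" or "wrist"; returns a dict with "pixels" (420x560x3 uint8, red, green, blue), "depth" (420x560 float32, m along the optical axis (not along the pixel's ray), 0 where there is no reading), "fx", "fy", "cx", "cy" (pixels), "distortion" ([k1, k2, p1, p2, k3] as OpenCV has them; the pictures are not rectified), "R" (3x3) and "t" (3): a world point X has camera coordinates R X + t. Camera axes: x right, y down, z forward; pixel columns grow to the right and rows downward; lengths in m; the calibration is good to about 2 mm. A picture is of the moment at which its call begins.
- bot.finish_job(): hands the job in, once; it reports no verdict.
The state is a dict: "time": time; "q": joint angles; "joint_vel": joint speeds; "joint_torque": joint torques, N m; "tool_pos": TCP position; "tcp_rot": TCP orientation; "wrist_force": force on the tool from outside, world axes, zero at the start; "torque": the same for the moment, N m; "width": opening from 0.0 (shut) to 1.0 (fully open).
Only numpy, scipy, OpenCV 4.12 (cv2) and the standard library are available. Lean on these libraries where they do the work, as an engineer would, in place of code of your own. Each camera call takes 0.05 s, during which the arm holds its last target. There are 200 camera calls.

## Working session

There is one attempt and no reset: what is moved stays moved. The work goes in short steps, Python scripts to look and compute and a tool call to move; the robot and the scene stay as the last step left them, time stands still between calls to the robot, and variables do not carry over. Pictures are saved under pics/ and viewed, on a budget of 14 in all, crops included, one or two more only if the job needs it, and the job is handed in when it is done.

Besides the shell and the picture viewer there is one more tool, called after "Request:" as a command line: name --argument value ..., lists and objects as JSON in quotes. play_rows: Moves the arm, as the interface text tells. Its arguments: {"type":"object","properties":{"rows":{"type":"array","items":{"type":"object","properties":{"dx":{"type":"number","minimum":-1,"maximum":1},"dy":{"type":"number","minimum":-1,"maximum":1},"dz":{"type":"number","minimum":-1,"maximum":1},"roll":{"type":"number","minimum":-1,"maximum":1},"fingers":{"type":"number"}}}},"grip_force":{"type":"number"}},"required":["rows"]}

```bash
ls; mkdir -p pics; python3 - <<'E'
from workcell import bot, vision
import cv2,numpy as np
s=bot.read_state();print(s, bot.grip_point_offset)
for n in("scene","side"):
    c=vision.read_camera(n);cv2.imwrite(f"pics/{n}0.png",c["pixels"][:,:,::-1]);np.savez(f"{n}0.npz",**c)
    print(n,c["fx"],c["fy"],c["cx"],c["cy"],c["distortion"],-c["R"].T@c["t"],c["R"].round(2).tolist())
E
```

```text
pics
{'time': 0.0, 'q': array([-1.26589362e+00,  2.64766080e-01,  1.60537409e+00,  1.46483546e-05,
        1.27370220e+00, -3.68694456e-02]), 'joint_vel': array([ 1.73293131e-06,  5.06204961e-04, -9.38801320e-05,  1.53415480e-03,
       -6.62289672e-04,  1.92023260e-05]), 'joint_torque': array([ 1.61177035e-03, -5.15105081e+01, -3.67315793e+01,  2.66331808e-04,
        1.26299678e-02,  1.68895202e-06]), 'tool_pos': array([ 0.2260336 , -0.63525301,  0.22995327]), 'tcp_rot': array([-3.09363590e+00, -5.33859252e-01,  4.50061485e-04]), 'wrist_force': array([0.12922299, 0.17069558, 0.07980777]), 'torque': array([ 0.03351894,  0.00611946, -0.00900865]), 'width': 0.9991510430087975} 0.0187
scene 395.5235916561093 395.5235916561093 269.88808933124756 210.33142397434057 [0.01681367 0.         0.         0.         0.        ] [-0.39467845 -0.582609    0.55083624] [[0.52, -0.85, -0.01], [-0.35, -0.21, -0.91], [0.78, 0.48, -0.41]]
side 393.44577333499615 393.44577333499615 288.8715463748557 211.73494438895236 [-0.03363327  0.          0.          0.          0.        ] [ 0.3533539  -0.77016004  0.6627592 ] [[0.96, -0.29, -0.02], [-0.19, -0.57, -0.8], [0.22, 0.77, -0.6]]
```

View pics/scene0.png

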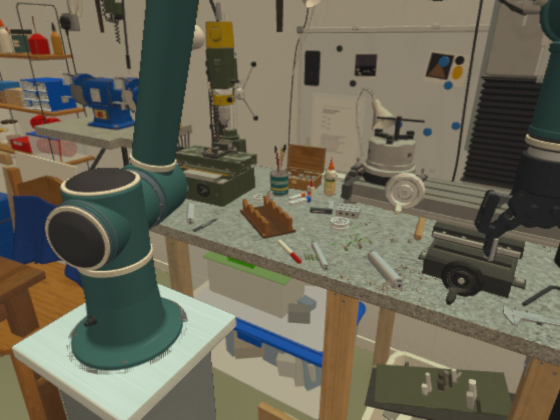

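View pics/side0.png

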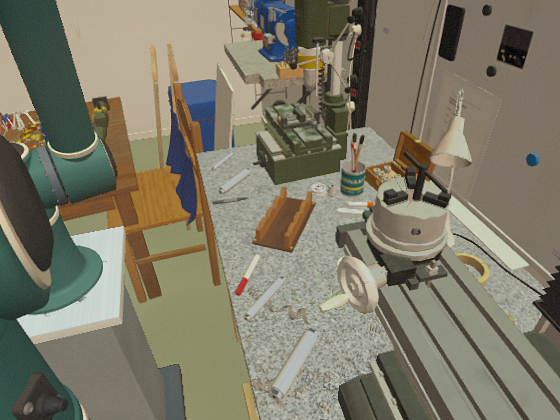

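```bash
cat > h.py <<'E'
import numpy as np,cv2
from workcell import bot,vision
def K(c): return np.array([[c["fx"],0,c["cx"]],[0,c["fy"],c["cy"]],[0,0,1]],float)
def proj(c,X):
    return cv2.projectPoints(np.asarray(X,float).reshape(-1,3),cv2.Rodrigues(np.asarray(c["R"],float))[0],np.asarray(c["t"],float),K(c),np.asarray(c["distortion"],float))[0][:,0]
def ray(c,uv,z):
    n=cv2.undistortPoints(np.asarray(uv,float).reshape(-1,1,2),K(c),np.asarray(c["distortion"],float))[:,0]
    d=np.c_[n,np.ones(len(n))]@c["R"]; o=-c["R"].T@c["t"]
    return o+d*((z-o[2])/d[:,2])[:,None]
def depthpts(c):
    v,u=np.mgrid[:420,:560]; n=cv2.undistortPoints(np.c_[u.ravel(),v.ravel()].astype(float).reshape(-1,1,2),K(c),np.asarray(c["distortion"],float))[:,0]
    P=np.c_[n,np.ones(len(n))]*c["depth"].reshape(-1,1); return ((P-c["t"])@c["R"]).reshape(420,560,3)
def ortho(c,x0,x1,y0,y1,z,res):
    # image: right = -y, up = +x
    xs=np.arange(x1,x0,-res); ys=np.arange(y1,y0,-res); Y,X=np.meshgrid(ys,xs)
    uv=proj(c,np.c_[X.ravel(),Y.ravel(),np.full(X.size,z)]).astype(np.float32).reshape(X.shape+(2,))
    return cv2.remap(c["pixels"],uv,None,cv2.INTER_LINEAR)
E
python3 - <<'E'
from h import *
c=dict(np.load("side0.npz"))
o=ortho(c,.3,.9,-.45,.45,.01,.00125)
for i in range(0,9): cv2.putText(o,f"{.45-.1*i:.2f}",(i*80,10),0,.35,(255,0,0));cv2.line(o,(i*80,0),(i*80,480),(255,0,0),1)
for i in range(0,6): cv2.putText(o,f"{.9-.1*i:.1f}",(0,i*80+10),0,.35,(255,0,0));cv2.line(o,(0,i*80),(720,i*80),(255,0,0),1)
cv2.imwrite("pics/o1.png",o[:,:,::-1])
P=depthpts(c)
for u,v in [(222,160),(235,181),(265,298),(295,362),(285,218),(248,273),(230,200),(318,188)]: print(u,v,P[v,u].round(3))
E
```

```text
222 160 [0.464 0.399 0.013]
235 181 [0.48  0.253 0.015]
265 298 [ 0.455 -0.22   0.012]
295 362 [ 0.468 -0.392  0.027]
285 218 [0.575 0.035 0.01 ]
248 273 [ 0.437 -0.134  0.01 ]
230 200 [0.449 0.168 0.008]
318 188 [0.707 0.135 0.016]
```

View pics/o1.png

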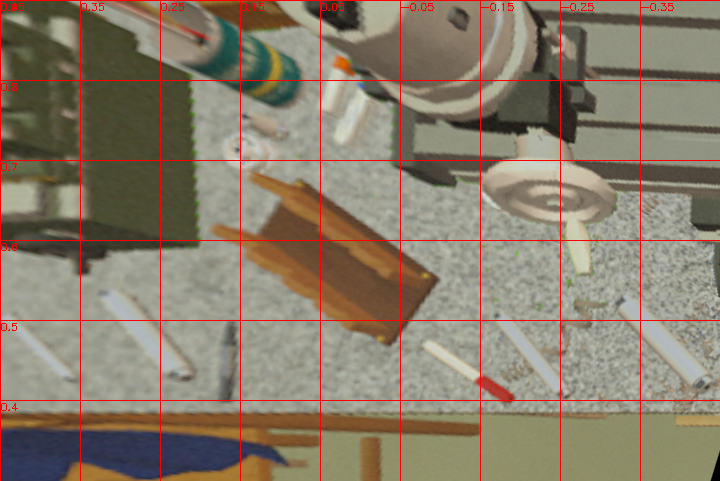

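```bash
cat >> h.py <<'E'
def psi_of(s):
    R=cv2.Rodrigues(np.asarray(s["tcp_rot"],float))[0]; return np.arctan2(R[1,0],R[0,0])
def plan(x,y,z,psi=None,s=None,step=1.0):
    """rows: translate (constant yaw), then roll"""
    s=s or bot.read_state(); p=psi_of(s); d=np.array([x,y,z])-s["tool_pos"]
    tx=d[0]*np.cos(p)+d[1]*np.sin(p); ty=d[0]*np.sin(p)-d[1]*np.cos(p)
    v=np.array([tx,ty,-d[2]])/.04
    n=max(1,int(np.ceil(abs(v).max()/step)))
    print("t%.2f pos"%s["time"],s["tool_pos"].round(4),"psi %.1f"%np.degrees(p),"w %.3f"%s["width"],"F",np.round(s["wrist_force"],1))
    print("total (full-scale)",v.round(3),"->",n,"rows of",(v/n).round(3))
    if psi is not None:
        r=-(((psi-np.degrees(p))+180)%360-180)/4; m=max(1,int(np.ceil(abs(r)))); print("roll total",r.round(3),"->",m,"rows of",round(r/m,3))
E
python3 - <<'E'
from h import *
c=vision.read_camera("wrist"); s=bot.read_state()
R=cv2.Rodrigues(s["tcp_rot"])[0]; o=-c["R"].T@c["t"]
print("cam in tool",R.T@(o-s["tool_pos"]),"axes in tool\n",(R.T@c["R"].T).round(2),c["fx"],c["cx"],c["cy"])
plan(.42,-.35,.25,45)
E
```

```text
cam in tool [ 0.07677187  0.00056378 -0.14273196] axes in tool
 [[ 0.   -0.95 -0.3 ]
 [ 1.    0.    0.  ]
 [-0.   -0.3   0.95]] 333.91642351718957 287.0172273255195 210.44096297734362
t0.15 pos [ 0.2261 -0.6354  0.2302] psi 19.6 w 0.993 F [-1.   0.9  0.7]
total (full-scale) [ 6.959 -5.097 -0.495] -> 7 rows of [ 0.994 -0.728 -0.071]
roll total -6.354 -> 7 rows of -0.908
```

Request:
play_rows --rows '[{"dx":0.99,"dy":-0.73,"dz":-0.07},{"dx":0.99,"dy":-0.73,"dz":-0.07},{"dx":0.99,"dy":-0.73,"dz":-0.07},{"dx":0.99,"dy":-0.73,"dz":-0.07},{"dx":0.99,"dy":-0.73,"dz":-0.07},{"dx":0.99,"dy":-0.73,"dz":-0.07},{"dx":0.99,"dy":-0.73,"dz":-0.07},{"roll":-0.91},{"roll":-0.91},{"roll":-0.91},{"roll":-0.91},{"roll":-0.91},{"roll":-0.91},{"roll":-0.91},{},{}]'

```text
validation failed for argument at $.ro...
```

```bash
python3 - <<'E'
from h import *
c=vision.read_camera("wrist");np.savez("w1.npz",**c); cv2.imwrite("pics/w1.png",c["pixels"][:,:,::-1]); plan(.42,-.35,.25,45)
E
```

```text
t0.20 pos [ 0.2261 -0.6355  0.2304] psi 19.6 w 0.998 F [ 0.7 -0.2  0.6]
total (full-scale) [ 6.96  -5.1   -0.489] -> 7 rows of [ 0.994 -0.729 -0.07 ]
roll total -6.354 -> 7 rows of -0.908
```

View pics/w1.png

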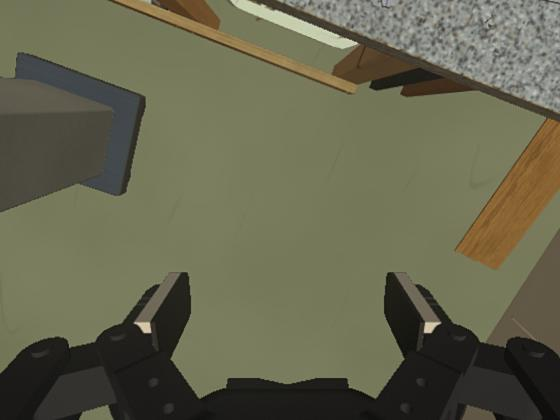

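Request:
play_rows --rows '[{"dx":0.99,"dy":-0.73,"dz":-0.07,"roll":0,"fingers":0},{"dx":0.99,"dy":-0.73,"dz":-0.07,"roll":0,"fingers":0},{"dx":0.99,"dy":-0.73,"dz":-0.07,"roll":0,"fingers":0},{"dx":0.99,"dy":-0.73,"dz":-0.07,"roll":0,"fingers":0},{"dx":0.99,"dy":-0.73,"dz":-0.07,"roll":0,"fingers":0},{"dx":0.99,"dy":-0.73,"dz":-0.07,"roll":0,"fingers":0},{"dx":0.99,"dy":-0.73,"dz":-0.07,"roll":0,"fingers":0},{"dx":0,"dy":0,"dz":0,"roll":-0.91,"fingers":0},{"dx":0,"dy":0,"dz":0,"roll":-0.91,"fingers":0},{"dx":0,"dy":0,"dz":0,"roll":-0.91,"fingers":0},{"dx":0,"dy":0,"dz":0,"roll":-0.91,"fingers":0},{"dx":0,"dy":0,"dz":0,"roll":-0.91,"fingers":0},{"dx":0,"dy":0,"dz":0,"roll":-0.91,"fingers":0},{"dx":0,"dy":0,"dz":0,"roll":-0.91,"fingers":0},{"dx":0,"dy":0,"dz":0,"roll":0,"fingers":0},{"dx":0,"dy":0,"dz":0,"roll":0,"fingers":0}]' --grip_force 40

```text
time: 1.53
tool_pos: [0.389, -0.3944, 0.2477]
tcp_rot: [-2.903, -1.201, 0.0]
wrist_force: [1.1, -0.3, 0.4]
width: 1.003
```

```bash
python3 - <<'E'
from h import *
plan(.42,-.35,.25,45);c=vision.read_camera("wrist");np.savez("w1.npz",**c); cv2.imwrite("pics/w1.png",c["pixels"][:,:,::-1])
E
```

```text
t1.53 pos [ 0.389  -0.3944  0.2477] psi 45.0 w 1.003 F [ 1.1 -0.3  0.4]
total (full-scale) [ 1.333 -0.239 -0.058] -> 2 rows of [ 0.667 -0.119 -0.029]
roll total -0.009 -> 1 rows of -0.009
```

View pics/w1.png

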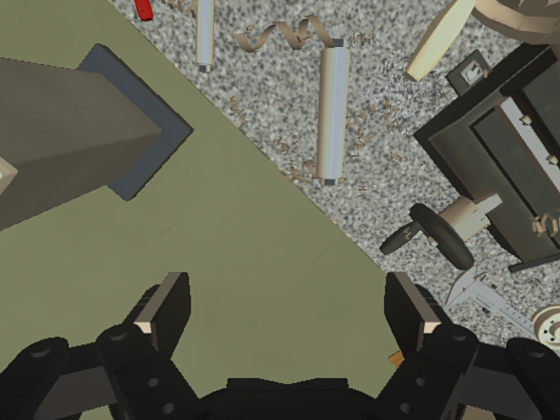

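```bash
cat >> h.py <<'E'
def bar(c,box,r,dbg=None):
    """bright steel bar in pixel box (u0,v0,u1,v1): centre, yaw, length, width by rays onto axis height r"""
    u0,v0,u1,v1=box; im=cv2.medianBlur(np.ascontiguousarray(c["pixels"]),5).astype(int)
    m=((im[...,2]>=im[...,0]-2)&(im[...,2]>150)).astype(np.uint8)
    k=np.zeros_like(m);k[v0:v1,u0:u1]=m[v0:v1,u0:u1]
    k=cv2.morphologyEx(k,cv2.MORPH_OPEN,np.ones((3,3)))
    ct=max(cv2.findContours(k,cv2.RETR_EXTERNAL,cv2.CHAIN_APPROX_NONE)[0],key=cv2.contourArea)
    W=ray(c,ct[:,0].astype(float),r)[:,:2]
    (cx,cy),(a,b),ang=cv2.minAreaRect((W*1000).astype(np.float32))
    bx=cv2.boxPoints(((cx,cy),(a,b),ang)); e=[bx[1]-bx[0],bx[2]-bx[1]]; l=max(e,key=np.linalg.norm)
    print("bar centre mm %.1f %.1f yaw %.1f len %.1f wid %.1f"%(cx,cy,np.degrees(np.arctan2(l[1],l[0]))%180,max(a,b),min(a,b)))
    if dbg: 
        o=c["pixels"].copy(); cv2.drawContours(o,[ct],-1,(255,0,0),1); cv2.imwrite(dbg,o[:,:,::-1])
    return cx,cy
E
python3 - <<'E'
from h import *
c=dict(np.load("w1.npz")); bar(c,(300,20,370,200),.015,"pics/d1.png"); bar(c,(180,0,230,80),.009)
P=depthpts(c)
for v in (80,110,150): print([P[v,u].round(4).tolist() for u in (300,325,332,340)])
E
```

```text
bar centre mm 471.9 -387.0 yaw 43.7 len 134.4 wid 16.2
bar centre mm 433.1 -232.4 yaw 40.1 len 57.0 wid 9.9
[[0.4705, -0.3333, 0.0003], [0.4868, -0.3518, 0.0243], [0.4913, -0.3566, 0.0286], [0.497, -0.3623, 0.0288]]
[[0.4487, -0.3555, 0.0008], [0.4668, -0.373, 0.0264], [0.4717, -0.3778, 0.0297], [0.4774, -0.3835, 0.0309]]
[[0.4179, -0.3871, 0.0012], [0.4387, -0.4029, 0.0281], [0.444, -0.4078, 0.0307], [0.4501, -0.4145, 0.0273]]
```

View pics/d1.png

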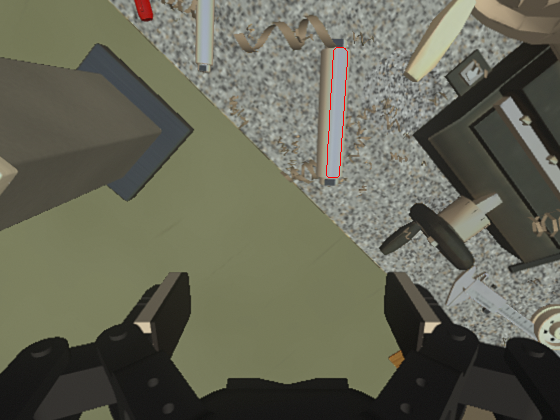

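```bash
cat >> h.py <<'E'
from scipy.optimize import least_squares
def cyl(c,gx,gy,gyaw,r,L,zax=None,half=None):
    """cylinder of radius r near guess (m,deg) from depth points: axis centre, yaw, axis height"""
    zax=r if zax is None else zax
    P=depthpts(c).reshape(-1,3); P=P[(c["depth"].ravel()>0)]
    a=np.radians(gyaw)
    for it in range(3):
        d=np.array([np.cos(a),np.sin(a)]); n=np.array([-d[1],d[0]])
        Q=P[:,:2]-[gx,gy]; u=Q@d; v=Q@n
        k=(abs(u)<L/2+.02)&(abs(v)<r+.012 if it==0 else abs(v)<r+.004)&(P[:,2]>zax+.2*r)&(P[:,2]<zax+r+.006)
        U,V,Z=u[k],v[k],P[k,2]
        f=lambda p: np.hypot(V-p[0]-p[1]*U,Z-zax-p[2])-r
        p=least_squares(f,[0,0,0],loss="soft_l1",f_scale=.001).x
        s=np.sort(U); lo,hi=np.percentile(s,.7),np.percentile(s,99.3); mid=(lo+hi)/2
        g=np.array([gx,gy])+d*mid+n*(p[0]+p[1]*mid); gx,gy=g; a+=np.arctan(p[1])
    rms=np.sqrt(np.mean(np.minimum(f(p)**2,1e-4)))
    print("cyl r%.0f centre %.4f %.4f yaw %.1f len %.3f axis dz %.4f rms %.4f n %d"%(r*1e3,gx,gy,np.degrees(a),hi-lo,p[2],rms,len(U)))
    return gx,gy,np.degrees(a)
E
python3 - <<'E'
from h import *
c=dict(np.load("w1.npz")); 
for r in(.012,.015): cyl(c,.467,-.382,44,r,.13)
c=dict(np.load("side0.npz"))
cyl(c,.467,-.382,44,.015,.13)
for r in (.006,.009,.012): print(r);cyl(c,.455,-.22,45,r,.118);cyl(c,.47,.26,45,r,.124);cyl(c,.464,.398,45,r,.112)
x,y,p=cyl(dict(np.load("w1.npz")),.467,-.382,44,.015,.13)
plan(x,y,.12,p,step=.8)
E
```

```text
cyl r12 centre 0.4679 -0.3835 yaw 44.5 len 0.145 axis dz 0.0064 rms 0.0015 n 3226
cyl r15 centre 0.4683 -0.3839 yaw 44.4 len 0.144 axis dz 0.0001 rms 0.0012 n 3821
cyl r15 centre 0.4678 -0.3838 yaw 44.1 len 0.145 axis dz -0.0023 rms 0.0015 n 1103
0.006
cyl r6 centre 0.4551 -0.2148 yaw 39.5 len 0.129 axis dz 0.0041 rms 0.0015 n 417
cyl r6 centre 0.4829 0.2599 yaw 41.5 len 0.141 axis dz 0.0054 rms 0.0017 n 119
cyl r6 centre 0.4682 0.4131 yaw 46.2 len 0.114 axis dz -0.0015 rms 0.0017 n 51
0.009
cyl r9 centre 0.4543 -0.2137 yaw 39.4 len 0.129 axis dz -0.0022 rms 0.0015 n 368
cyl r9 centre 0.4799 0.2630 yaw 41.1 len 0.140 axis dz 0.0038 rms 0.0019 n 223
cyl r9 centre 0.4701 0.4088 yaw 46.8 len 0.080 axis dz -0.0054 rms 0.0007 n 11
0.012
cyl r12 centre 0.4566 -0.2123 yaw 38.9 len 0.123 axis dz -0.0078 rms 0.0012 n 195
cyl r12 centre 0.4788 0.2639 yaw 41.2 len 0.138 axis dz -0.0023 rms 0.0019 n 188
cyl r12 centre 0.4609 0.3838 yaw 45.0 len 0.000 axis dz -0.0000 rms 0.0000 n 1
cyl r15 centre 0.4683 -0.3839 yaw 44.4 len 0.144 axis dz 0.0001 rms 0.0012 n 3821
t1.58 pos [ 0.389  -0.3945  0.2477] psi 45.0 w 1.001 F [ 0.4 -0.2 -0.1]
total (full-scale) [1.588 1.213 3.192] -> 4 rows of [0.397 0.303 0.798]
roll total 0.139 -> 1 rows of 0.139
```

```bash
python3 - <<'E'
from h import *
for n in("side0","scene0"):
    P=depthpts(dict(np.load(n+".npz"))).reshape(-1,3)
    k=(P[:,0]>.4)&(P[:,0]<.75)&(P[:,1]>-.12)&(P[:,1]<.25)&(P[:,2]>.028)&(P[:,2]<.06)
    Q=P[k]; lab=cv2.minAreaRect((Q[:,:2]*1000).astype(np.float32)); print(n,k.sum(),lab)
    ang=np.arange(0,180,1); 
    # rib direction: sharpest lateral histogram
    S=[np.histogram(Q[:,:2]@[-np.sin(a),np.cos(a)],bins=np.arange(-1,1,.004))[0].astype(float) for a in np.radians(ang)]
    b=ang[np.argmax([(s**2).sum() for s in S])]; a=np.radians(b); print("rib dir",b)
    v=Q[:,:2]@[-np.sin(a),np.cos(a)]; u=Q[:,:2]@[np.cos(a),np.sin(a)]
    h,e=np.histogram(v,bins=np.arange(v.min(),v.max()+.004,.004)); print([(round(x,3),int(y)) for x,y in zip(e,h)])
    for side in (v<v.mean(),v>=v.mean()):
        print([(round(x,3),round(float(Q[side&(u>=x)&(u<x+.006),2].max(initial=0)),3)) for x in np.arange(u.min(),u.max(),.006)])
E
```

```text
side0 1191 ((630.6007080078125, 83.6972427368164), (363.8070068359375, 194.02235412597656), 67.44371795654297)
rib dir 3
[(np.float64(-0.108), 18), (np.float64(-0.104), 24), (np.float64(-0.1), 11), (np.float64(-0.096), 4), (np.float64(-0.092), 10), (np.float64(-0.088), 15), (np.float64(-0.084), 13), (np.float64(-0.08), 12), (np.float64(-0.076), 11), (np.float64(-0.072), 8), (np.float64(-0.068), 9), (np.float64(-0.064), 4), (np.float64(-0.06), 20), (np.float64(-0.056), 29), (np.float64(-0.052), 23), (np.float64(-0.048), 26), (np.float64(-0.044), 18), (np.float64(-0.04), 25), (np.float64(-0.036), 24), (np.float64(-0.032), 16), (np.float64(-0.028), 18), (np.float64(-0.024), 8), (np.float64(-0.02), 14), (np.float64(-0.016), 9), (np.float64(-0.012), 13), (np.float64(-0.008), 28), (np.float64(-0.004), 22), (np.float64(-0.0), 27), (np.float64(0.004), 17), (np.float64(0.008), 16), (np.float64(0.012), 12), (np.float64(0.016), 13), (np.float64(0.02), 6), (np.float64(0.024), 1), (np.float64(0.028), 9), (np.float64(0.032), 16), (np.float64(0.036), 24), (np.float64(0.04), 25), (np.float64(0.044),
[... 7737 characters left out ...]
0), (np.float64(0.473), 0.0), (np.float64(0.479), 0.0), (np.float64(0.485), 0.0), (np.float64(0.491), 0.0), (np.float64(0.497), 0.0), (np.float64(0.503), 0.0), (np.float64(0.509), 0.0), (np.float64(0.515), 0.0), (np.float64(0.521), 0.037), (np.float64(0.527), 0.058), (np.float64(0.533), 0.06), (np.float64(0.539), 0.06), (np.float64(0.545), 0.059), (np.float64(0.551), 0.057), (np.float64(0.557), 0.059), (np.float64(0.563), 0.06), (np.float64(0.569), 0.059), (np.float64(0.575), 0.056), (np.float64(0.581), 0.058), (np.float64(0.587), 0.046), (np.float64(0.593), 0.0), (np.float64(0.599), 0.0), (np.float64(0.605), 0.0), (np.float64(0.611), 0.0), (np.float64(0.617), 0.0), (np.float64(0.623), 0.0)]
```

```bash
python3 - <<'E'
from h import *
for n in("side0","scene0","w1"):
    P=depthpts(dict(np.load(n+".npz"))).reshape(-1,3)
    k=(P[:,0]>.48)&(P[:,0]<.75)&(P[:,1]>-.46)&(P[:,1]<-.26)&(P[:,2]>.1)&(P[:,2]<.28)
    Q=P[k]; print(n,len(Q)); 
    if len(Q): print(np.percentile(Q,[0.5,5,50,99],axis=0).round(3)); 
    o=np.argsort(Q[:,0])[:5]; print(Q[o].round(3))
E
```

```text
side0 12144
[[ 0.523 -0.459  0.115]
 [ 0.566 -0.448  0.141]
 [ 0.658 -0.377  0.194]
 [ 0.746 -0.266  0.279]]
[[ 0.512 -0.38   0.151]
 [ 0.512 -0.38   0.148]
 [ 0.513 -0.384  0.148]
 [ 0.513 -0.383  0.152]
 [ 0.513 -0.383  0.149]]
scene0 4368
[[ 0.518 -0.458  0.109]
 [ 0.563 -0.445  0.117]
 [ 0.629 -0.354  0.189]
 [ 0.735 -0.262  0.278]]
[[ 0.51  -0.382  0.155]
 [ 0.512 -0.382  0.151]
 [ 0.512 -0.389  0.155]
 [ 0.513 -0.387  0.147]
 [ 0.513 -0.389  0.15 ]]
w1 5731
[[ 0.512 -0.455  0.112]
 [ 0.519 -0.42   0.149]
 [ 0.568 -0.391  0.159]
 [ 0.61  -0.371  0.194]]
[[ 0.511 -0.382  0.154]
 [ 0.511 -0.381  0.151]
 [ 0.511 -0.381  0.154]
 [ 0.511 -0.381  0.155]
 [ 0.511 -0.382  0.152]]
```

```bash
python3 - <<'E'
from h import *
plan(.41,-.26,.21,39.4,step=.7)
P=np.r_[tuple(depthpts(dict(np.load(n+".npz"))).reshape(-1,3) for n in("side0","scene0","w1"))]
for z0,z1 in((.03,.07),(.07,.12),(.12,.18),(.18,.26)):
    k=(P[:,0]>.41)&(P[:,0]<.7)&(P[:,2]>z0)&(P[:,2]<z1)
    print(z0,[(round(y,2),round(float(np.sort(P[k&(P[:,1]>=y)&(P[:,1]<y+.02),0])[2]),3)) for y in np.arange(-.5,-.16,.02) if (k&(P[:,1]>=y)&(P[:,1]<y+.02)).sum()>2])
E
```

```text
t1.58 pos [ 0.389  -0.3945  0.2477] psi 45.0 w 1.001 F [ 0.4 -0.2 -0.1]
total (full-scale) [ 2.747 -2.008  0.942] -> 4 rows of [ 0.687 -0.502  0.236]
roll total 1.391 -> 2 rows of 0.696
0.03 [(np.float64(-0.5), 0.517), (np.float64(-0.48), 0.517), (np.float64(-0.44), 0.421), (np.float64(-0.42), 0.427), (np.float64(-0.4), 0.448), (np.float64(-0.38), 0.467), (np.float64(-0.36), 0.487), (np.float64(-0.34), 0.502), (np.float64(-0.32), 0.48), (np.float64(-0.3), 0.448), (np.float64(-0.28), 0.448)]
0.07 [(np.float64(-0.5), 0.549), (np.float64(-0.48), 0.55), (np.float64(-0.46), 0.609), (np.float64(-0.44), 0.611), (np.float64(-0.42), 0.612), (np.float64(-0.4), 0.612), (np.float64(-0.38), 0.617), (np.float64(-0.36), 0.616), (np.float64(-0.34), 0.616), (np.float64(-0.32), 0.618), (np.float64(-0.3), 0.618), (np.float64(-0.28), 0.618), (np.float64(-0.26), 0.619), (np.float64(-0.24), 0.617), (np.float64(-0.22), 0.613)]
0.12 [(np.float64(-0.5), 0.607), (np.float64(-0.48), 0.608), (np.float64(-0.46), 0.609), (np.float64(-0.44), 0.571), (np.float64(-0.42), 0.568), (np.float64(-0.4), 0.511), (np.float64(-0.38), 0.513), (np.float64(-0.36), 0.556), (np.float64(-0.34), 0.564), (np.float64(-0.32), 0.618), (np.float64(-0.3), 0.619), (np.float64(-0.28), 0.619), (np.float64(-0.26), 0.62), (np.float64(-0.24), 0.611), (np.float64(-0.22), 0.611), (np.float64(-0.2), 0.618), (np.float64(-0.18), 0.698)]
0.18 [(np.float64(-0.44), 0.572), (np.float64(-0.42), 0.567), (np.float64(-0.4), 0.561), (np.float64(-0.38), 0.561), (np.float64(-0.36), 0.557), (np.float64(-0.34), 0.563), (np.float64(-0.32), 0.635), (np.float64(-0.3), 0.637), (np.float64(-0.28), 0.642), (np.float64(-0.26), 0.651), (np.float64(-0.24), 0.681), (np.float64(-0.22), 0.686), (np.float64(-0.2), 0.689)]
```

Request:
play_rows --rows '[{"dx":0.69,"dy":-0.5,"dz":0.24,"roll":0,"fingers":0.3},{"dx":0.69,"dy":-0.5,"dz":0.24,"roll":0,"fingers":0.3},{"dx":0.69,"dy":-0.5,"dz":0.24,"roll":0,"fingers":0.3},{"dx":0.69,"dy":-0.5,"dz":0.24,"roll":0,"fingers":0.3},{"dx":0,"dy":0,"dz":0,"roll":0.7,"fingers":0.3},{"dx":0,"dy":0,"dz":0,"roll":0.7,"fingers":0.3},{"dx":0,"dy":0,"dz":0,"roll":0,"fingers":0.3},{"dx":0,"dy":0,"dz":0,"roll":0,"fingers":0.3}]'

```text
time: 2.25
tool_pos: [0.4106, -0.2599, 0.2096]
tcp_rot: [2.956, 1.062, 0.0]
wrist_force: [-0.1, 0.1, -0.3]
width: 0.704
```

```bash
python3 - <<'E'
from h import *
c=vision.read_camera("wrist");np.savez("w2.npz",**c); cv2.imwrite("pics/w2.png",c["pixels"][:,:,::-1])
x,y,p=cyl(c,.4543,-.2137,39.4,.009,.118)
x,y,p=cyl(c,.4543,-.2137,39.4,.009,.118,half=1)
plan(x,y,.06,p,step=.7)
P=depthpts(c).reshape(-1,3)
k=(P[:,0]>.4)&(P[:,0]<.75)&(P[:,1]>-.12)&(P[:,1]<.25)&(P[:,2]>.028)&(P[:,2]<.06);print(k.sum())
E
```

```text
cyl r9 centre 0.4550 -0.2139 yaw 39.7 len 0.129 axis dz 0.0003 rms 0.0011 n 2556
cyl r9 centre 0.4550 -0.2139 yaw 39.7 len 0.129 axis dz 0.0003 rms 0.0011 n 2556
t2.30 pos [ 0.4106 -0.2601  0.2097] psi 39.5 w 0.702 F [ 0.9  0.1 -0. ]
total (full-scale) [ 1.592 -0.185  3.741] -> 6 rows of [ 0.265 -0.031  0.624]
roll total -0.042 -> 1 rows of -0.042
0
```

View pics/w2.png

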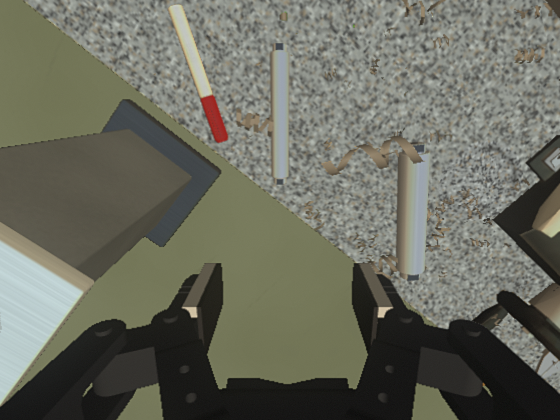

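Request:
play_rows --rows '[{"dx":0.27,"dy":-0.03,"dz":0.62,"roll":0,"fingers":0.3},{"dx":0.27,"dy":-0.03,"dz":0.62,"roll":0,"fingers":0.3},{"dx":0.26,"dy":-0.03,"dz":0.62,"roll":0,"fingers":0.3},{"dx":0.26,"dy":-0.03,"dz":0.62,"roll":0,"fingers":0.3},{"dx":0.26,"dy":-0.03,"dz":0.62,"roll":0,"fingers":0.3},{"dx":0.26,"dy":-0.03,"dz":0.62,"roll":0,"fingers":0.3},{"dx":0,"dy":0,"dz":0.5,"roll":0,"fingers":0.4},{"dx":0,"dy":0,"dz":0.5,"roll":0,"fingers":0.5},{"dx":0,"dy":0,"dz":0.41,"roll":0,"fingers":0.5},{"dx":0,"dy":0,"dz":0,"roll":0,"fingers":0.5},{"dx":0,"dy":0,"dz":0,"roll":0,"fingers":0.7},{"dx":0,"dy":0,"dz":0,"roll":0,"fingers":0.75},{"dx":0,"dy":0,"dz":0,"roll":0,"fingers":1},{"dx":0,"dy":0,"dz":0,"roll":0,"fingers":1},{"dx":0,"dy":0,"dz":0,"roll":0,"fingers":1},{"dx":0,"dy":0,"dz":0,"roll":0,"fingers":1},{"dx":0,"dy":0,"dz":0,"roll":0,"fingers":1}]' --grip_force 60

```text
time: 3.72
tool_pos: [0.4558, -0.215, 0.0057]
tcp_rot: [2.955, 1.06, 0.002]
wrist_force: [-1.8, -0.6, 6.9]
width: 0.181
```

```bash
python3 - <<'E'
from h import *
plan(.4550,-.2139,.23,39.7,step=.7)
E
```

```text
t3.72 pos [ 0.4558 -0.215   0.0057] psi 39.5 w 0.181 F [-1.8 -0.6  6.9]
total (full-scale) [ 2.000e-03 -3.300e-02 -5.609e+00] -> 9 rows of [ 0.    -0.004 -0.623]
roll total -0.057 -> 1 rows of -0.057
```

```bash
python3 - <<'E'
from h import *
s=bot.read_state(); s["tool_pos"]=np.array([.4558,-.215,.2]); plan(.46,-.02,.2,-36,s=s,step=.7)
E
```

```text
t3.72 pos [ 0.4558 -0.215   0.2   ] psi 39.5 w 0.181 F [-1.8 -0.6  6.9]
total (full-scale) [ 3.18  -3.696 -0.   ] -> 6 rows of [ 0.53  -0.616 -0.   ]
roll total 18.868 -> 19 rows of 0.993
```

Request:
play_rows --rows '[{"dx":0,"dy":0,"dz":-0.25,"roll":0,"fingers":1},{"dx":0,"dy":0,"dz":-0.6,"roll":0,"fingers":1},{"dx":0,"dy":0,"dz":-0.8,"roll":0,"fingers":1},{"dx":0,"dy":0,"dz":-0.8,"roll":0,"fingers":1},{"dx":0,"dy":0,"dz":-0.8,"roll":0,"fingers":1},{"dx":0,"dy":0,"dz":-0.8,"roll":0,"fingers":1},{"dx":0,"dy":0,"dz":-0.8,"roll":0,"fingers":1},{"dx":0,"dy":0,"dz":0,"roll":0,"fingers":1}]'

```text
time: 4.38
tool_pos: [0.4585, -0.216, 0.2063]
tcp_rot: [2.948, 1.058, 0.014]
wrist_force: [1.6, -0.1, -1.1]
width: 0.178
```

Request:
play_rows --rows '[{"dx":0.53,"dy":-0.62,"dz":0,"roll":0,"fingers":1},{"dx":0.53,"dy":-0.62,"dz":0,"roll":0,"fingers":1},{"dx":0.53,"dy":-0.62,"dz":0,"roll":0,"fingers":1},{"dx":0.53,"dy":-0.62,"dz":0,"roll":0,"fingers":1},{"dx":0.53,"dy":-0.62,"dz":0,"roll":0,"fingers":1},{"dx":0.53,"dy":-0.62,"dz":0,"roll":0.5,"fingers":1},{"dx":0,"dy":0,"dz":0,"roll":1,"fingers":1},{"dx":0,"dy":0,"dz":0,"roll":1,"fingers":1},{"dx":0,"dy":0,"dz":0,"roll":1,"fingers":1},{"dx":0,"dy":0,"dz":0,"roll":1,"fingers":1},{"dx":0,"dy":0,"dz":0,"roll":1,"fingers":1},{"dx":0,"dy":0,"dz":0,"roll":1,"fingers":1},{"dx":0,"dy":0,"dz":0,"roll":1,"fingers":1},{"dx":0,"dy":0,"dz":0,"roll":1,"fingers":1},{"dx":0,"dy":0,"dz":0,"roll":1,"fingers":1},{"dx":0,"dy":0,"dz":0,"roll":1,"fingers":1},{"dx":0,"dy":0,"dz":0,"roll":1,"fingers":1},{"dx":0,"dy":0,"dz":0,"roll":1,"fingers":1},{"dx":0,"dy":0,"dz":0,"roll":1,"fingers":1},{"dx":0,"dy":0,"dz":0,"roll":1,"fingers":1}]'

```text
time: 6.05
tool_pos: [0.4573, -0.0182, 0.1973]
tcp_rot: [-3.1, 0.511, 0.003]
wrist_force: [0.8, 0.2, -2.5]
width: 0.177
```

Request:
play_rows --rows '[{"dx":0,"dy":0,"dz":0,"roll":1,"fingers":1},{"dx":0,"dy":0,"dz":0,"roll":1,"fingers":1},{"dx":0,"dy":0,"dz":0,"roll":1,"fingers":1},{"dx":0,"dy":0,"dz":0,"roll":1,"fingers":1},{"dx":0,"dy":0,"dz":0,"roll":0.37,"fingers":1},{"dx":0,"dy":0,"dz":0,"roll":0,"fingers":1},{"dx":0,"dy":0,"dz":0,"roll":0,"fingers":1}]'

```text
time: 6.63
tool_pos: [0.4576, -0.0183, 0.1976]
tcp_rot: [2.988, -0.97, -0.002]
wrist_force: [-0.4, -0.7, -1.7]
width: 0.18
```

```bash
python3 - <<'E'
from h import *
c=vision.read_camera("wrist");np.savez("w3.npz",**c); cv2.imwrite("pics/w3.png",c["pixels"][:,:,::-1])
s=vision.read_camera("side");np.savez("side3.npz",**s)
plan(.46,-.02,.2,-36)
E
```

```text
t6.73 pos [ 0.4579 -0.0184  0.1979] psi -36.0 w 0.177 F [-0.1 -0.2 -2.9]
total (full-scale) [ 0.067  0.002 -0.053] -> 1 rows of [ 0.067  0.002 -0.053]
roll total 0.008 -> 1 rows of 0.008
```

View pics/w3.png

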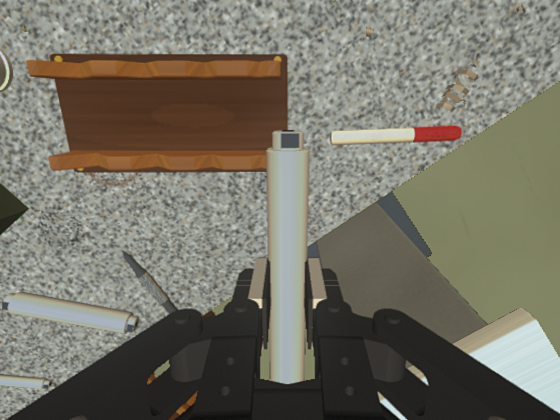

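```bash
cat >> h.py <<'E'
def rack(c):
    P=depthpts(c).reshape(-1,3); Q=P[(np.hypot(P[:,0]-.57,P[:,1]-.028)<.13)&(P[:,2]>.046)&(P[:,2]<.0535)]
    best=None
    def f(b):
        a=np.radians(b); v=(Q[:,:2]-[.57,.028])@[-np.sin(a),np.cos(a)]; return [v[v<0].std()+v[v>0].std()]
    bs=np.arange(50,58.01,.1); b=bs[np.argmin([f(x)[0] for x in bs])]; a=np.radians(b); d=np.array([np.cos(a),np.sin(a)]); n=np.array([-d[1],d[0]])
    v=(Q[:,:2]-[.57,.028])@n; m=[np.percentile(v[v<0],[3,50,97]),np.percentile(v[v>0],[3,50,97])]
    print("rack y dir",b,"rib v",np.round(m,4),"z",np.median(Q[:,2]).round(4))
    vc=(np.mean(m[0][[0,2]])+np.mean(m[1][[0,2]]))/2
    T=P[(np.hypot(P[:,0]-.57,P[:,1]-.028)<.13)&(P[:,2]>.02)&(P[:,2]<.0535)]; w=(T[:,:2]-[.57,.028]); tu=w@d;tv=w@n-vc
    for sg in(-1,1):
        k=abs(tv-sg*.038)<.005; u0=tu[k];z=T[k,2]
        r=[]
        for yn,h in((-.083,.0085),(-.038,.0125),(.013,.017),(.07,.021)):
            g=np.arange(yn-.012,yn+.012,.0005) # best centre of a V: |u-c| linear with z
            def e(cn):
                kk=abs(u0-cn)<h*.9; 
                return 9 if kk.sum()<20 else np.mean(np.minimum(abs(z[kk]-(.05-(h-abs(u0[kk]-cn))*p)),.006))
            sc=[]
            for p in (.8,1.,1.2,1.4): sc+=[(e(cn),cn-yn,p) for cn in g]
            r.append(tuple(np.round(min(sc),4)))
        print("rib",sg,"ends",np.percentile(u0[z>.047],[.5,99.5]).round(4),"notch offs",r)
    return b,vc
E
python3 - <<'E'
from h import *
c=dict(np.load("w3.npz")); rack(c)
c=dict(np.load("scene0.npz")); rack(c)
c=dict(np.load("side0.npz")); rack(c)
c=dict(np.load("w3.npz"));cyl(c,.458,-.018,-36,.009,.118,zax=.2012)
c=dict(np.load("side3.npz"));cyl(c,.458,-.018,-36,.009,.118,zax=.2012)
E
```

```text
rack y dir 54.40000000000006 rib v [[-0.046  -0.0404 -0.0346]
 [ 0.0298  0.0354  0.0412]] z 0.0498
rib -1 ends [-0.0986  0.1007] notch offs [(np.float64(0.0006), np.float64(0.002), np.float64(1.0)), (np.float64(0.0007), np.float64(0.0015), np.float64(1.0)), (np.float64(0.0008), np.float64(0.0015), np.float64(1.0)), (np.float64(0.0009), np.float64(0.002), np.float64(1.0))]
rib 1 ends [-0.0757  0.1014] notch offs [(np.float64(0.0006), np.float64(0.0015), np.float64(1.0)), (np.float64(0.0006), np.float64(0.002), np.float64(1.0)), (np.float64(0.0007), np.float64(0.002), np.float64(1.0)), (np.float64(0.0008), np.float64(0.002), np.float64(1.0))]
rack y dir 54.20000000000006 rib v [[-0.0441 -0.0375 -0.0319]
 [ 0.0319  0.0377  0.0428]] z 0.0483
rib -1 ends [-0.0926  0.0982] notch offs [(np.float64(0.0046), np.float64(-0.0065), np.float64(0.8)), (np.float64(0.0033), np.float64(0.007), np.float64(0.8)), (np.float64(0.0033), np.float64(0.003), np.float64(1.2)), (np.float64(0.002), np.float64(0.0025), np.float64(1.2))]
rib 1 ends [-0.0964  0.095 ] notch offs [(np.float64(0.0032), np.float64(0.0
[... 311 characters left out ...]
-0.0991  0.0993] notch offs [(np.float64(0.0022), np.float64(0.005), np.float64(1.0)), (np.float64(0.0017), np.float64(0.003), np.float64(1.2)), (np.float64(0.0025), np.float64(0.0005), np.float64(1.4)), (np.float64(0.0026), np.float64(0.005), np.float64(1.0))]
rib 1 ends [-0.0976  0.0994] notch offs [(np.float64(0.0021), np.float64(0.006), np.float64(1.0)), (np.float64(0.0021), np.float64(0.0055), np.float64(1.0)), (np.float64(0.002), np.float64(0.0025), np.float64(1.2)), (np.float64(0.0026), np.float64(0.006), np.float64(1.0))]
cyl r9 centre 0.4626 -0.0238 yaw -36.3 len 0.119 axis dz -0.0001 rms 0.0014 n 9772
cyl r9 centre 0.4598 -0.0194 yaw -36.5 len 0.129 axis dz -0.0018 rms 0.0022 n 223
```

```bash
python3 - <<'E'
from h import *
plan(.550,-.0022,.09,-35.3,step=.6)
E
```

```text
t6.73 pos [ 0.4579 -0.0184  0.1979] psi -36.0 w 0.177 F [-0.1 -0.2 -2.9]
total (full-scale) [ 1.626 -1.68   2.697] -> 5 rows of [ 0.325 -0.336  0.539]
roll total -0.167 -> 1 rows of -0.167
```

Bar bottom (9 mm radius) stays above the rib tops at TCP z 0.09.

Request:
play_rows --rows '[{"dx":0.4,"dy":-0.42,"dz":0,"roll":-0.17,"fingers":1},{"dx":0.4,"dy":-0.42,"dz":0.3,"roll":0,"fingers":1},{"dx":0.4,"dy":-0.42,"dz":0.5,"roll":0,"fingers":1},{"dx":0.43,"dy":-0.42,"dz":0.6,"roll":0,"fingers":1},{"dx":0,"dy":0,"dz":0.6,"roll":0,"fingers":1},{"dx":0,"dy":0,"dz":0.5,"roll":0,"fingers":1},{"dx":0,"dy":0,"dz":0.2,"roll":0,"fingers":1},{"dx":0,"dy":0,"dz":0,"roll":0,"fingers":1},{"dx":0,"dy":0,"dz":0,"roll":0,"fingers":1}]'

```text
time: 7.48
tool_pos: [0.5502, -0.0016, 0.0902]
tcp_rot: [2.993, -0.953, -0.001]
wrist_force: [0.5, -1.2, -3.1]
width: 0.18
```

```bash
python3 - <<'E'
from h import *
plan(.550,-.0022,.049,-35.3,step=.15)
c=vision.read_camera("wrist"); rack(c); cyl(c,.55,-.0022,-35.5,.009,.118,zax=.094)
c=vision.read_camera("side"); cyl(c,.55,-.0022,-35.5,.009,.118,zax=.094)
E
```

```text
t7.48 pos [ 0.5502 -0.0016  0.0902] psi -35.3 w 0.180 F [ 0.5 -1.2 -3.1]
total (full-scale) [0.005 0.014 1.03 ] -> 7 rows of [0.001 0.002 0.147]
roll total -0.007 -> 1 rows of -0.007
rack y dir 54.40000000000006 rib v [[-0.0463 -0.0408 -0.0348]
 [ 0.0293  0.034   0.0406]] z 0.0498
rib -1 ends [-0.0985  0.1005] notch offs [(np.float64(0.0006), np.float64(0.0015), np.float64(1.0)), (np.float64(0.0008), np.float64(0.0025), np.float64(0.8)), (np.float64(0.0006), np.float64(0.002), np.float64(1.0)), (np.float64(0.0007), np.float64(0.0015), np.float64(1.0))]
rib 1 ends [-0.0987  0.1021] notch offs [(np.float64(0.001), np.float64(0.0015), np.float64(1.0)), (np.float64(9.0), np.float64(-0.012), np.float64(0.8)), (np.float64(0.0007), np.float64(0.002), np.float64(1.0)), (np.float64(0.0007), np.float64(0.0015), np.float64(1.0))]
cyl r9 centre 0.5553 -0.0071 yaw -35.5 len 0.119 axis dz -0.0003 rms 0.0014 n 9742
cyl r9 centre 0.5525 -0.0034 yaw -35.6 len 0.130 axis dz -0.0015 rms 0.0025 n 214
```

Request:
play_rows --rows '[{"dx":0,"dy":0,"dz":0.3,"roll":0,"fingers":1},{"dx":0,"dy":0,"dz":0.3,"roll":0,"fingers":1},{"dx":0,"dy":0,"dz":0.2,"roll":0,"fingers":1},{"dx":0,"dy":0,"dz":0.1,"roll":0,"fingers":1},{"dx":0,"dy":0,"dz":0.05,"roll":0,"fingers":1},{"dx":0,"dy":0,"dz":0.05,"roll":0,"fingers":1},{"dx":0,"dy":0,"dz":0.04,"roll":0,"fingers":1},{"dx":0,"dy":0,"dz":0,"roll":0,"fingers":1}]'

```text
time: 8.25
tool_pos: [0.5505, -0.0016, 0.0485]
tcp_rot: [2.993, -0.954, -0.0]
wrist_force: [-0.7, 0.1, -2.2]
width: 0.18
```

Request:
play_rows --rows '[{"dx":0,"dy":0,"dz":0.03,"roll":0,"fingers":1},{"dx":0,"dy":0,"dz":0,"roll":0,"fingers":1},{"dx":0,"dy":0,"dz":0.03,"roll":0,"fingers":1},{"dx":0,"dy":0,"dz":0,"roll":0,"fingers":1}]'

```text
time: 8.58
tool_pos: [0.551, -0.0015, 0.0469]
tcp_rot: [-2.993, 0.954, -0.002]
wrist_force: [0.1, -0.8, -0.3]
width: 0.176
```

Request:
play_rows --rows '[{"dx":0,"dy":0,"dz":0.015,"roll":0,"fingers":1},{"dx":0,"dy":0,"dz":0,"roll":0,"fingers":1},{"dx":0,"dy":0,"dz":0,"roll":0,"fingers":0.8},{"dx":0,"dy":0,"dz":0,"roll":0,"fingers":0.76},{"dx":0,"dy":0,"dz":0,"roll":0,"fingers":0.72},{"dx":0,"dy":0,"dz":0,"roll":0,"fingers":0.68},{"dx":0,"dy":0,"dz":0,"roll":0,"fingers":0.64},{"dx":0,"dy":0,"dz":0,"roll":0,"fingers":0.64},{"dx":0,"dy":0,"dz":-0.2,"roll":0,"fingers":0.64},{"dx":0,"dy":0,"dz":-0.5,"roll":0,"fingers":0.64},{"dx":0,"dy":0,"dz":-0.8,"roll":0,"fingers":0.64},{"dx":0,"dy":0,"dz":-0.8,"roll":0,"fingers":0.5},{"dx":0,"dy":0,"dz":-0.8,"roll":0,"fingers":0.3},{"dx":0,"dy":0,"dz":0,"roll":0,"fingers":0.3}]'

```text
time: 9.75
tool_pos: [0.5555, -0.0019, 0.1782]
tcp_rot: [-2.99, 0.952, -0.021]
wrist_force: [1.3, -0.7, 0.7]
width: 0.698
```

```bash
python3 - <<'E'
from h import *
s=bot.read_state()
for n in ("wrist","side","scene"):
    c=vision.read_camera(n); print(n); cyl(c,.551,-.0026,-35.6,.009,.118,zax=.05)
# next: left mandrels, view pose
plan(.46,.17,.25,225,step=.7)
E
```

```text
wrist
cyl r9 centre 0.5518 -0.0041 yaw -35.7 len 0.129 axis dz 0.0001 rms 0.0009 n 3107
side
cyl r9 centre 0.5517 -0.0030 yaw -36.1 len 0.129 axis dz -0.0022 rms 0.0015 n 211
scene
cyl r9 centre 0.5513 -0.0022 yaw -35.5 len 0.131 axis dz -0.0019 rms 0.0017 n 131
t9.90 pos [ 0.5507 -0.0017  0.1705] psi -35.3 w 0.699 F [-0.9  1.2 -0.4]
total (full-scale) [-4.332 -2.189 -1.987] -> 7 rows of [-0.619 -0.313 -0.284]
roll total 24.916 -> 25 rows of 0.997
```

```bash
python3 - <<'E'
from h import *
plan(.4211,-.4301,.25,44.4,step=.75)
E
```

```text
t9.90 pos [ 0.5507 -0.0017  0.1705] psi -35.3 w 0.699 F [-0.9  1.2 -0.4]
total (full-scale) [ 3.552 10.612 -1.987] -> 15 rows of [ 0.237  0.707 -0.132]
roll total -19.934 -> 20 rows of -0.997
```

Request:
play_rows --rows '[{"dx":0.24,"dy":0.7,"dz":-0.4,"roll":0,"fingers":0.3},{"dx":0.24,"dy":0.7,"dz":-0.4,"roll":0,"fingers":0.3},{"dx":0.24,"dy":0.7,"dz":-0.4,"roll":0,"fingers":0.3},{"dx":0.24,"dy":0.7,"dz":-0.4,"roll":0,"fingers":0.3},{"dx":0.24,"dy":0.7,"dz":-0.4,"roll":0,"fingers":0.3},{"dx":0.24,"dy":0.71,"dz":0,"roll":0,"fingers":0.3},{"dx":0.24,"dy":0.71,"dz":0,"roll":0,"fingers":0.3},{"dx":0.24,"dy":0.71,"dz":0,"roll":0,"fingers":0.3},{"dx":0.24,"dy":0.71,"dz":0,"roll":0,"fingers":0.3},{"dx":0.24,"dy":0.71,"dz":0,"roll":0,"fingers":0.3},{"dx":0.23,"dy":0.71,"dz":0,"roll":0,"fingers":0.3},{"dx":0.23,"dy":0.71,"dz":0,"roll":0,"fingers":0.3},{"dx":0.23,"dy":0.71,"dz":0,"roll":0,"fingers":0.3},{"dx":0.23,"dy":0.71,"dz":0,"roll":0,"fingers":0.3},{"dx":0.23,"dy":0.71,"dz":0,"roll":0,"fingers":0.3},{"dx":0,"dy":0,"dz":0,"roll":-1,"fingers":0.3},{"dx":0,"dy":0,"dz":0,"roll":-1,"fingers":0.3},{"dx":0,"dy":0,"dz":0,"roll":-1,"fingers":0.3},{"dx":0,"dy":0,"dz":0,"roll":-1,"fingers":0.3},{"dx":0,"dy":0,"dz":0,"roll":-1,"fingers":0.3}]'

```text
time: 11.57
tool_pos: [0.42, -0.4288, 0.247]
tcp_rot: [-3.111, 0.414, 0.006]
wrist_force: [0.8, 0.1, -0.5]
width: 0.703
```

Request:
play_rows --rows '[{"dx":0,"dy":0,"dz":0,"roll":-1,"fingers":0.3},{"dx":0,"dy":0,"dz":0,"roll":-1,"fingers":0.3},{"dx":0,"dy":0,"dz":0,"roll":-1,"fingers":0.3},{"dx":0,"dy":0,"dz":0,"roll":-1,"fingers":0.3},{"dx":0,"dy":0,"dz":0,"roll":-1,"fingers":0.3},{"dx":0,"dy":0,"dz":0,"roll":-1,"fingers":0.3},{"dx":0,"dy":0,"dz":0,"roll":-1,"fingers":0.3},{"dx":0,"dy":0,"dz":0,"roll":-1,"fingers":0.3},{"dx":0,"dy":0,"dz":0,"roll":-1,"fingers":0.3},{"dx":0,"dy":0,"dz":0,"roll":-1,"fingers":0.3},{"dx":0,"dy":0,"dz":0,"roll":-1,"fingers":0.3},{"dx":0,"dy":0,"dz":0,"roll":-1,"fingers":0.3},{"dx":0,"dy":0,"dz":0,"roll":-1,"fingers":0.3},{"dx":0,"dy":0,"dz":0,"roll":-1,"fingers":0.3},{"dx":0,"dy":0,"dz":0,"roll":-0.95,"fingers":0.3},{"dx":0,"dy":0,"dz":0,"roll":0,"fingers":0.3}]'

```text
time: 12.9
tool_pos: [0.4202, -0.4287, 0.2472]
tcp_rot: [-2.903, -1.189, 0.002]
wrist_force: [-0.4, 0.2, -1.2]
width: 0.699
```

```bash
python3 - <<'E'
from h import *
c=vision.read_camera("wrist"); x,y,p=cyl(c,.4683,-.3839,44.4,.015,.13)
plan(x-.066*np.cos(np.radians(p)),y-.066*np.sin(np.radians(p)),.005,p,step=.75)
E
```

```text
cyl r15 centre 0.4684 -0.3836 yaw 44.5 len 0.145 axis dz 0.0002 rms 0.0012 n 3991
t12.95 pos [ 0.4203 -0.4288  0.2475] psi 44.4 w 0.698 F [-1.5  0.2 -0. ]
total (full-scale) [0.    0.039 6.062] -> 9 rows of [0.    0.004 0.674]
roll total -0.03 -> 1 rows of -0.03
```

Request:
play_rows --rows '[{"dx":0,"dy":0.02,"dz":0.8,"roll":0,"fingers":0.3},{"dx":0,"dy":0.02,"dz":0.8,"roll":0,"fingers":0.3},{"dx":0,"dy":0,"dz":0.8,"roll":0,"fingers":0.3},{"dx":0,"dy":0,"dz":0.8,"roll":0,"fingers":0.3},{"dx":0,"dy":0,"dz":0.8,"roll":0,"fingers":0.3},{"dx":0,"dy":0,"dz":0.5,"roll":0,"fingers":0.3},{"dx":0,"dy":0,"dz":0.3,"roll":0,"fingers":0.3},{"dx":0,"dy":0,"dz":0.3,"roll":0,"fingers":0.35},{"dx":0,"dy":0,"dz":0.3,"roll":0,"fingers":0.35}]'

```text
time: 13.7
tool_pos: [0.4225, -0.4311, 0.0331]
tcp_rot: [2.908, 1.187, 0.0]
wrist_force: [0.6, -1.0, 0.0]
width: 0.649
```

Request:
play_rows --rows '[{"dx":0,"dy":0,"dz":0.3,"roll":0,"fingers":0.4},{"dx":0,"dy":0,"dz":0.16,"roll":0,"fingers":0.4},{"dx":0,"dy":0,"dz":0,"roll":0,"fingers":0.55},{"dx":0,"dy":0,"dz":0,"roll":0,"fingers":0.6},{"dx":0,"dy":0,"dz":0,"roll":0,"fingers":1},{"dx":0,"dy":0,"dz":0,"roll":0,"fingers":1},{"dx":0,"dy":0,"dz":0,"roll":0,"fingers":1}]' --grip_force 60

```text
time: 14.28
tool_pos: [0.4223, -0.4309, 0.0164]
tcp_rot: [2.908, 1.189, 0.0]
wrist_force: [-2.9, 2.2, 5.2]
width: 0.289
```

Request:
play_rows --rows '[{"dx":0,"dy":0,"dz":0,"roll":0,"fingers":0.5},{"dx":0,"dy":0,"dz":0,"roll":0,"fingers":0.5},{"dx":0,"dy":0,"dz":0.15,"roll":0,"fingers":0.5},{"dx":0,"dy":0,"dz":0.1,"roll":0,"fingers":0.5},{"dx":0,"dy":0,"dz":0,"roll":0,"fingers":0.5},{"dx":0,"dy":0,"dz":0,"roll":0,"fingers":0.6},{"dx":0,"dy":0,"dz":0,"roll":0,"fingers":1},{"dx":0,"dy":0,"dz":0,"roll":0,"fingers":1},{"dx":0,"dy":0,"dz":0,"roll":0,"fingers":1}]' --grip_force 40

```text
time: 15.03
tool_pos: [0.422, -0.4306, 0.005]
tcp_rot: [-2.908, -1.188, 0.0]
wrist_force: [-0.7, -0.7, -2.1]
width: 0.329
```

```bash
python3 - <<'E'
from h import *
plan(.424,-.345,.006,44.5,step=.3)
c=vision.read_camera("side"); cyl(c,.4683,-.3839,44.4,.015,.13)
E
```

```text
t15.03 pos [ 0.422  -0.4306  0.005 ] psi 44.5 w 0.329 F [-0.7 -0.7 -2.1]
total (full-scale) [ 1.535 -1.493 -0.026] -> 6 rows of [ 0.256 -0.249 -0.004]
roll total -0.011 -> 1 rows of -0.011
cyl r15 centre 0.4667 -0.3852 yaw 42.4 len 0.150 axis dz -0.0027 rms 0.0026 n 557
```

Request:
play_rows --rows '[{"dx":0.1,"dy":-0.1,"dz":-0.02,"roll":0,"fingers":1},{"dx":0.2,"dy":-0.19,"dz":0,"roll":0,"fingers":1},{"dx":0.2,"dy":-0.19,"dz":0,"roll":0,"fingers":1},{"dx":0.2,"dy":-0.19,"dz":0,"roll":0,"fingers":1},{"dx":0.2,"dy":-0.19,"dz":0,"roll":0,"fingers":1},{"dx":0.2,"dy":-0.19,"dz":0,"roll":0,"fingers":1},{"dx":0.2,"dy":-0.19,"dz":0,"roll":0,"fingers":1},{"dx":0.1,"dy":-0.13,"dz":0,"roll":0,"fingers":1},{"dx":0.1,"dy":-0.12,"dz":0,"roll":0,"fingers":1},{"dx":0,"dy":0,"dz":0,"roll":0,"fingers":1}]'

```text
time: 15.92
tool_pos: [0.423, -0.3442, 0.0058]
tcp_rot: [-2.906, -1.189, -0.0]
wrist_force: [1.3, 0.7, -4.7]
width: 0.326
```

Request:
play_rows --rows '[{"dx":0,"dy":0,"dz":0,"roll":0,"fingers":0.65},{"dx":0,"dy":0,"dz":0,"roll":0,"fingers":0.6},{"dx":0,"dy":0,"dz":0,"roll":0,"fingers":0.5},{"dx":0,"dy":0,"dz":0,"roll":0,"fingers":0.35},{"dx":0,"dy":0,"dz":-0.4,"roll":0,"fingers":0.3},{"dx":0,"dy":0,"dz":-0.7,"roll":0,"fingers":0.3},{"dx":0,"dy":0,"dz":-0.7,"roll":0,"fingers":0.3},{"dx":0,"dy":0,"dz":-0.7,"roll":0,"fingers":0.3},{"dx":0,"dy":0,"dz":-0.7,"roll":0,"fingers":0.3},{"dx":0,"dy":0,"dz":0,"roll":0,"fingers":0.3}]'

```text
time: 16.75
tool_pos: [0.4268, -0.3499, 0.1412]
tcp_rot: [2.898, 1.184, 0.008]
wrist_force: [1.4, -0.5, 0.3]
width: 0.698
```

```bash
python3 - <<'E'
from h import *
c=vision.read_camera("wrist"); x,y,p=cyl(c,.468,-.300,44.4,.015,.13)
x,y,p=cyl(c,x,y,p,.015,.13)
c=vision.read_camera("side"); cyl(c,x,y,p,.015,.13)
plan(x,y,.006,p,step=.7)
E
```

```text
cyl r15 centre 0.4708 -0.2986 yaw 45.0 len 0.145 axis dz 0.0002 rms 0.0013 n 7227
cyl r15 centre 0.4708 -0.2986 yaw 45.0 len 0.145 axis dz 0.0002 rms 0.0013 n 7227
cyl r15 centre 0.4700 -0.2992 yaw 44.4 len 0.147 axis dz -0.0024 rms 0.0017 n 686
t16.85 pos [ 0.4244 -0.3477  0.1362] psi 44.4 w 0.697 F [ 0.  -0.2 -1. ]
total (full-scale) [ 1.688 -0.062  3.256] -> 5 rows of [ 0.338 -0.012  0.651]
roll total -0.127 -> 1 rows of -0.127
```

Request:
play_rows --rows '[{"dx":0.56,"dy":-0.02,"dz":0,"roll":-0.13,"fingers":0.35},{"dx":0.56,"dy":-0.02,"dz":0.2,"roll":0,"fingers":0.35},{"dx":0.56,"dy":-0.02,"dz":0.6,"roll":0,"fingers":0.35},{"dx":0,"dy":0,"dz":0.7,"roll":0,"fingers":0.4},{"dx":0,"dy":0,"dz":0.7,"roll":0,"fingers":0.4},{"dx":0,"dy":0,"dz":0.5,"roll":0,"fingers":0.4},{"dx":0,"dy":0,"dz":0.4,"roll":0,"fingers":0.5},{"dx":0,"dy":0,"dz":0.15,"roll":0,"fingers":0.5},{"dx":0,"dy":0,"dz":0,"roll":0,"fingers":0.6},{"dx":0,"dy":0,"dz":0,"roll":0,"fingers":0.65},{"dx":0,"dy":0,"dz":0,"roll":0,"fingers":1},{"dx":0,"dy":0,"dz":0,"roll":0,"fingers":1},{"dx":0,"dy":0,"dz":0,"roll":0,"fingers":1},{"dx":0,"dy":0,"dz":0,"roll":0,"fingers":1}]' --grip_force 80

```text
time: 18.02
tool_pos: [0.4688, -0.2969, 0.004]
tcp_rot: [-2.902, -1.202, 0.0]
wrist_force: [0.4, 0.6, -6.8]
width: 0.324
```

```bash
python3 - <<'E'
from h import *
plan(.46,.0,.24,-35.3,step=.7)
E
```

```text
t18.02 pos [ 0.4688 -0.2969  0.004 ] psi 45.0 w 0.324 F [ 0.4  0.6 -6.8]
total (full-scale) [ 5.091 -5.406 -5.9  ] -> 9 rows of [ 0.566 -0.601 -0.656]
roll total 20.07 -> 21 rows of 0.956
```

Request:
play_rows --rows '[{"dx":0,"dy":0,"dz":-0.2,"roll":0,"fingers":1},{"dx":0,"dy":0,"dz":-0.4,"roll":0,"fingers":1},{"dx":0,"dy":0,"dz":-0.7,"roll":0,"fingers":1},{"dx":0,"dy":0,"dz":-0.7,"roll":0,"fingers":1},{"dx":0,"dy":0,"dz":-0.7,"roll":0,"fingers":1},{"dx":0,"dy":0,"dz":-0.7,"roll":0,"fingers":1},{"dx":0,"dy":0,"dz":-0.7,"roll":0,"fingers":1},{"dx":0.3,"dy":-0.3,"dz":-0.7,"roll":0,"fingers":1},{"dx":0.55,"dy":-0.57,"dz":-0.5,"roll":0,"fingers":1},{"dx":0.55,"dy":-0.57,"dz":-0.3,"roll":0,"fingers":1},{"dx":0.55,"dy":-0.57,"dz":-0.2,"roll":0,"fingers":1},{"dx":0.55,"dy":-0.57,"dz":0,"roll":0,"fingers":1},{"dx":0.55,"dy":-0.57,"dz":0,"roll":0,"fingers":1},{"dx":0.55,"dy":-0.57,"dz":0,"roll":0,"fingers":1},{"dx":0.55,"dy":-0.57,"dz":0,"roll":0,"fingers":1},{"dx":0.55,"dy":-0.57,"dz":0,"roll":0,"fingers":1},{"dx":0.39,"dy":-0.55,"dz":0,"roll":0,"fingers":1},{"dx":0,"dy":0,"dz":0,"roll":0.6,"fingers":1},{"dx":0,"dy":0,"dz":0,"roll":0.9,"fingers":1}]'

```text
time: 19.6
tool_pos: [0.4592, 0.0016, 0.2364]
tcp_rot: [-2.961, -1.05, -0.0]
wrist_force: [-0.6, -1.1, -6.1]
width: 0.316
```

Request:
play_rows --rows '[{"dx":0,"dy":0,"dz":0,"roll":1,"fingers":1},{"dx":0,"dy":0,"dz":0,"roll":1,"fingers":1},{"dx":0,"dy":0,"dz":0,"roll":1,"fingers":1},{"dx":0,"dy":0,"dz":0,"roll":1,"fingers":1},{"dx":0,"dy":0,"dz":0,"roll":1,"fingers":1},{"dx":0,"dy":0,"dz":0,"roll":1,"fingers":1},{"dx":0,"dy":0,"dz":0,"roll":1,"fingers":1},{"dx":0,"dy":0,"dz":0,"roll":1,"fingers":1},{"dx":0,"dy":0,"dz":0,"roll":1,"fingers":1},{"dx":0,"dy":0,"dz":0,"roll":1,"fingers":1},{"dx":0,"dy":0,"dz":0,"roll":1,"fingers":1},{"dx":0,"dy":0,"dz":0,"roll":1,"fingers":1},{"dx":0,"dy":0,"dz":0,"roll":1,"fingers":1},{"dx":0,"dy":0,"dz":0,"roll":1,"fingers":1},{"dx":0,"dy":0,"dz":0,"roll":1,"fingers":1},{"dx":0,"dy":0,"dz":0,"roll":1,"fingers":1},{"dx":0,"dy":0,"dz":0,"roll":1,"fingers":1},{"dx":0,"dy":0,"dz":0,"roll":0.97,"fingers":1},{"dx":0,"dy":0,"dz":0,"roll":0.6,"fingers":1},{"dx":0,"dy":0,"dz":0,"roll":0,"fingers":1}]'

```text
time: 21.27
tool_pos: [0.4596, -0.0001, 0.2364]
tcp_rot: [-2.993, 0.954, 0.0]
wrist_force: [0.8, -0.3, -6.2]
width: 0.32
```

```bash
python3 - <<'E'
from h import *
c=vision.read_camera("wrist");cv2.imwrite("pics/w4.png",c["pixels"][:,:,::-1]); s=bot.read_state(); t=s["tool_pos"]
cyl(c,t[0],t[1],-35.3,.015,.13,zax=t[2]+.011)
c=vision.read_camera("side"); cyl(c,t[0],t[1],-35.3,.015,.13,zax=t[2]+.011)
plan(.573+.07*.582,.0281+.07*.813,.12,-35.6,step=.6)
E
```

```text
cyl r15 centre 0.4734 -0.0117 yaw -35.7 len 0.113 axis dz 0.0002 rms 0.0018 n 19234
cyl r15 centre 0.4625 -0.0011 yaw -35.9 len 0.144 axis dz -0.0017 rms 0.0028 n 450
t21.37 pos [ 4.598e-01 -1.000e-04  2.363e-01] psi -35.2 w 0.320 F [-0.9  0.7 -7.2]
total (full-scale) [ 1.916 -3.958  2.907] -> 7 rows of [ 0.274 -0.565  0.415]
roll total 0.095 -> 1 rows of 0.095
```

View pics/w4.png

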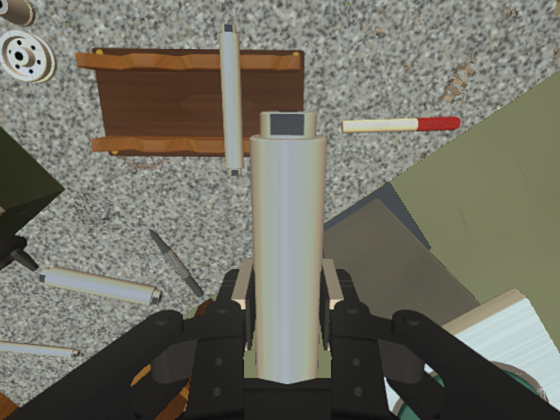

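Request:
play_rows --rows '[{"dx":0.15,"dy":-0.3,"dz":0,"roll":0,"fingers":1},{"dx":0.29,"dy":-0.6,"dz":0,"roll":0,"fingers":1},{"dx":0.29,"dy":-0.6,"dz":0,"roll":0,"fingers":1},{"dx":0.29,"dy":-0.6,"dz":0,"roll":0,"fingers":1},{"dx":0.29,"dy":-0.6,"dz":0,"roll":0,"fingers":1},{"dx":0.29,"dy":-0.6,"dz":0,"roll":0,"fingers":1},{"dx":0.18,"dy":-0.4,"dz":0.2,"roll":0,"fingers":1},{"dx":0.1,"dy":-0.26,"dz":0.5,"roll":0,"fingers":1},{"dx":0,"dy":0,"dz":0.7,"roll":0,"fingers":1},{"dx":0,"dy":0,"dz":0.7,"roll":0,"fingers":1},{"dx":0,"dy":0,"dz":0.7,"roll":0,"fingers":1},{"dx":0,"dy":0,"dz":0.5,"roll":0,"fingers":1},{"dx":0,"dy":0,"dz":0.3,"roll":0,"fingers":1},{"dx":0,"dy":0,"dz":0,"roll":0,"fingers":1},{"dx":0,"dy":0,"dz":0,"roll":0,"fingers":1}]'

```text
time: 22.62
tool_pos: [0.6132, 0.0859, 0.0916]
tcp_rot: [2.994, -0.952, -0.002]
wrist_force: [0.9, 0.6, -6.2]
width: 0.321
```

```bash
python3 - <<'E'
from h import *
s=bot.read_state(); t=s["tool_pos"]
for n in("side","scene"):
    c=vision.read_camera(n); print(n); cyl(c,t[0],t[1],-35.6,.015,.13,zax=t[2]+.011)
plan(.6125,.0859,.041,-35.1,step=.6)
E
```

```text
side
cyl r15 centre 0.6146 0.0851 yaw -35.0 len 0.147 axis dz -0.0022 rms 0.0028 n 314
scene
cyl r15 centre 0.6142 0.0866 yaw -35.4 len 0.146 axis dz -0.0002 rms 0.0031 n 209
t22.72 pos [0.6151 0.086  0.0941] psi -35.3 w 0.317 F [ 0.6 -1.  -6.2]
total (full-scale) [-0.053  0.04   1.328] -> 3 rows of [-0.018  0.013  0.443]
roll total -0.047 -> 1 rows of -0.047
```

Request:
play_rows --rows '[{"dx":0,"dy":0,"dz":0.4,"roll":0,"fingers":1},{"dx":0,"dy":0,"dz":0.4,"roll":0,"fingers":1},{"dx":0,"dy":0,"dz":0.2,"roll":0,"fingers":1},{"dx":0,"dy":0,"dz":0.1,"roll":0,"fingers":1},{"dx":0,"dy":0,"dz":0.05,"roll":0,"fingers":1},{"dx":0,"dy":0,"dz":0.05,"roll":0,"fingers":1},{"dx":0,"dy":0,"dz":0,"roll":0,"fingers":1},{"dx":0,"dy":0,"dz":0,"roll":0,"fingers":1}]'

```text
time: 23.38
tool_pos: [0.6139, 0.0857, 0.0449]
tcp_rot: [-2.993, 0.952, -0.002]
wrist_force: [0.3, 0.7, -6.1]
width: 0.319
```

Request:
play_rows --rows '[{"dx":0,"dy":0,"dz":0.05,"roll":0,"fingers":1},{"dx":0,"dy":0,"dz":0.04,"roll":0,"fingers":1},{"dx":0,"dy":0,"dz":0.02,"roll":0,"fingers":1},{"dx":0,"dy":0,"dz":0,"roll":0,"fingers":1},{"dx":0,"dy":0,"dz":0.02,"roll":0,"fingers":1},{"dx":0,"dy":0,"dz":0,"roll":0,"fingers":1},{"dx":0,"dy":0,"dz":0,"roll":0,"fingers":1}]'

```text
time: 23.97
tool_pos: [0.6138, 0.0859, 0.0394]
tcp_rot: [-2.993, 0.952, -0.002]
wrist_force: [0.1, 1.0, -3.1]
width: 0.324
```

Touching (load half taken). A little lower, then open slowly and retreat.

Request:
play_rows --rows '[{"dx":0,"dy":0,"dz":0.02,"roll":0,"fingers":1},{"dx":0,"dy":0,"dz":0,"roll":0,"fingers":1},{"dx":0,"dy":0,"dz":0,"roll":0,"fingers":0.66},{"dx":0,"dy":0,"dz":0,"roll":0,"fingers":0.63},{"dx":0,"dy":0,"dz":0,"roll":0,"fingers":0.6},{"dx":0,"dy":0,"dz":0,"roll":0,"fingers":0.55},{"dx":0,"dy":0,"dz":0,"roll":0,"fingers":0.5},{"dx":0,"dy":0,"dz":0,"roll":0,"fingers":0.5},{"dx":0,"dy":0,"dz":-0.2,"roll":0,"fingers":0.5},{"dx":0,"dy":0,"dz":-0.5,"roll":0,"fingers":0.5},{"dx":0,"dy":0,"dz":-0.8,"roll":0,"fingers":0.5},{"dx":0,"dy":0,"dz":-0.8,"roll":0,"fingers":0.4},{"dx":0,"dy":0,"dz":-0.8,"roll":0,"fingers":0.3},{"dx":0,"dy":0,"dz":-0.8,"roll":0,"fingers":0.3},{"dx":0,"dy":0,"dz":-0.8,"roll":0,"fingers":0.3},{"dx":0,"dy":0,"dz":0,"roll":0,"fingers":0.3}]'

```text
time: 25.3
tool_pos: [0.6176, 0.086, 0.2358]
tcp_rot: [-2.988, 0.951, -0.021]
wrist_force: [1.5, 0.7, 0.6]
width: 0.7
```

```bash
python3 - <<'E'
from h import *
for n in ("wrist","side"):
    c=vision.read_camera(n); print(n); cyl(c,.6137,.085,-35.6,.015,.13,zax=.05)
c0=dict(np.load("w3.npz"));print("w3 24/12:"); cyl(c0,.4788,.2639,41,.012,.124); cyl(c0,.4682,.413,46,.006,.112)
plan(.45,.20,.25,221,step=.7)
E
```

```text
wrist
cyl r15 centre 0.6143 0.0839 yaw -35.7 len 0.144 axis dz -0.0000 rms 0.0012 n 4095
side
cyl r15 centre 0.6149 0.0853 yaw -36.1 len 0.145 axis dz -0.0024 rms 0.0021 n 344
w3 24/12:
cyl r12 centre 0.4780 0.2627 yaw 40.7 len 0.139 axis dz -0.0001 rms 0.0013 n 2465
cyl r6 centre 0.4419 0.3870 yaw 45.4 len 0.055 axis dz -0.0001 rms 0.0010 n 413
t25.40 pos [0.6146 0.0857 0.2294] psi -35.3 w 0.698 F [ 0.4 -0.5 -0.4]
total (full-scale) [-5.01   0.047 -0.516] -> 8 rows of [-0.626  0.006 -0.065]
roll total 25.925 -> 26 rows of 0.997
```

```bash
python3 - <<'E'
from h import *
P=np.r_[tuple(depthpts(dict(np.load(n+".npz"))).reshape(-1,3) for n in("side0","scene0","w3"))]
for z0,z1 in((.03,.07),(.07,.12),(.12,.18),(.18,.26)):
    k=(P[:,0]>.41)&(P[:,0]<.8)&(P[:,2]>z0)&(P[:,2]<z1)
    print(z0,[(round(y,2),round(float(np.sort(P[k&(P[:,1]>=y)&(P[:,1]<y+.02),0])[2]),3)) for y in np.arange(.16,.5,.02) if (k&(P[:,1]>=y)&(P[:,1]<y+.02)).sum()>2])
plan(.478,.2627,.2,40.7,step=.7)
E
```

```text
0.03 [(np.float64(0.2), 0.594), (np.float64(0.22), 0.591), (np.float64(0.24), 0.545), (np.float64(0.26), 0.54), (np.float64(0.28), 0.558), (np.float64(0.3), 0.563), (np.float64(0.32), 0.586), (np.float64(0.34), 0.585), (np.float64(0.36), 0.585), (np.float64(0.38), 0.586), (np.float64(0.4), 0.585)]
0.07 [(np.float64(0.18), 0.646), (np.float64(0.2), 0.597), (np.float64(0.22), 0.592), (np.float64(0.24), 0.566), (np.float64(0.26), 0.563), (np.float64(0.28), 0.56), (np.float64(0.3), 0.567), (np.float64(0.32), 0.588), (np.float64(0.34), 0.588), (np.float64(0.36), 0.586), (np.float64(0.38), 0.587), (np.float64(0.4), 0.586), (np.float64(0.42), 0.601), (np.float64(0.44), 0.633)]
0.12 [(np.float64(0.16), 0.66), (np.float64(0.18), 0.642), (np.float64(0.2), 0.642), (np.float64(0.22), 0.64), (np.float64(0.24), 0.64), (np.float64(0.26), 0.622), (np.float64(0.28), 0.617), (np.float64(0.3), 0.618), (np.float64(0.32), 0.619), (np.float64(0.34), 0.635), (np.float64(0.36), 0.634), (np.float64(0.38), 0.633), (np.float64(0.4), 0.631), (np.float64(0.42), 0.63), (np.float64(0.44), 0.63), (np.float64(0.46), 0.657), (np.float64(0.48), 0.667)]
0.18 [(np.float64(0.24), 0.731), (np.float64(0.26), 0.643), (np.float64(0.28), 0.617), (np.float64(0.3), 0.619), (np.float64(0.32), 0.637), (np.float64(0.36), 0.8), (np.float64(0.38), 0.797), (np.float64(0.4), 0.796)]
t25.40 pos [0.6146 0.0857 0.2294] psi -35.3 w 0.698 F [ 0.4 -0.5 -0.4]
total (full-scale) [-5.344 -1.637  0.734] -> 8 rows of [-0.668 -0.205  0.092]
roll total -19.0 -> 19 rows of -1.0
```

Request:
play_rows --rows '[{"dx":-0.67,"dy":-0.2,"dz":0,"roll":0,"fingers":0.3},{"dx":-0.67,"dy":-0.2,"dz":0,"roll":0,"fingers":0.3},{"dx":-0.67,"dy":-0.2,"dz":0,"roll":0,"fingers":0.3},{"dx":-0.67,"dy":-0.2,"dz":0,"roll":0,"fingers":0.3},{"dx":-0.67,"dy":-0.21,"dz":0,"roll":0,"fingers":0.3},{"dx":-0.67,"dy":-0.21,"dz":0,"roll":0,"fingers":0.3},{"dx":-0.67,"dy":-0.21,"dz":0,"roll":0,"fingers":0.3},{"dx":-0.65,"dy":-0.21,"dz":0,"roll":0,"fingers":0.3},{"dx":0,"dy":0,"dz":0,"roll":-1,"fingers":0.3},{"dx":0,"dy":0,"dz":0,"roll":-1,"fingers":0.3},{"dx":0,"dy":0,"dz":0,"roll":-1,"fingers":0.3},{"dx":0,"dy":0,"dz":0,"roll":-1,"fingers":0.3},{"dx":0,"dy":0,"dz":0,"roll":-1,"fingers":0.3},{"dx":0,"dy":0,"dz":0,"roll":-1,"fingers":0.3},{"dx":0,"dy":0,"dz":0,"roll":-1,"fingers":0.3},{"dx":0,"dy":0,"dz":0,"roll":-1,"fingers":0.3},{"dx":0,"dy":0,"dz":0,"roll":-1,"fingers":0.3},{"dx":0,"dy":0,"dz":0,"roll":-1,"fingers":0.3},{"dx":0,"dy":0,"dz":0,"roll":-1,"fingers":0.3},{"dx":0,"dy":0,"dz":0,"roll":-1,"fingers":0.3}]'

```text
time: 27.07
tool_pos: [0.4833, 0.2441, 0.2251]
tcp_rot: [-3.089, -0.395, 0.014]
wrist_force: [-0.4, -0.5, 0.3]
width: 0.703
```

Request:
play_rows --rows '[{"dx":0,"dy":0,"dz":0,"roll":-1,"fingers":0.3},{"dx":0,"dy":0,"dz":0,"roll":-1,"fingers":0.3},{"dx":0,"dy":0,"dz":0,"roll":-1,"fingers":0.3},{"dx":0,"dy":0,"dz":0,"roll":-1,"fingers":0.3},{"dx":0,"dy":0,"dz":0,"roll":-1,"fingers":0.3},{"dx":0,"dy":0,"dz":0,"roll":-1,"fingers":0.3},{"dx":0,"dy":0,"dz":0,"roll":-1,"fingers":0.3},{"dx":0,"dy":0,"dz":0,"roll":0,"fingers":0.3}]'

```text
time: 27.73
tool_pos: [0.4834, 0.2442, 0.2251]
tcp_rot: [-2.902, -1.127, 0.003]
wrist_force: [0.3, -0.2, 0.4]
width: 0.698
```

```bash
python3 - <<'E'
from h import *
c=vision.read_camera("wrist"); np.savez("w5.npz",**c)
cyl(c,.468,.413,46,.006,.112);x,y,p=cyl(c,.478,.2627,40.7,.012,.124); plan(x,y,.004,p,step=.7)
E
```

```text
cyl r6 centre 0.4661 0.4122 yaw 46.7 len 0.121 axis dz 0.0001 rms 0.0008 n 1503
cyl r12 centre 0.4794 0.2632 yaw 41.4 len 0.136 axis dz 0.0002 rms 0.0010 n 2831
t27.78 pos [0.4834 0.2442 0.2252] psi 42.3 w 0.698 F [ 0.  -0.   0.1]
total (full-scale) [ 0.247 -0.418  5.53 ] -> 8 rows of [ 0.031 -0.052  0.691]
roll total 0.234 -> 1 rows of 0.234
```

Request:
play_rows --rows '[{"dx":0.12,"dy":-0.21,"dz":0.3,"roll":0.2,"fingers":0.35},{"dx":0.12,"dy":-0.21,"dz":0.6,"roll":0,"fingers":0.35},{"dx":0,"dy":0,"dz":0.75,"roll":0,"fingers":0.35},{"dx":0,"dy":0,"dz":0.75,"roll":0,"fingers":0.35},{"dx":0,"dy":0,"dz":0.75,"roll":0,"fingers":0.35},{"dx":0,"dy":0,"dz":0.75,"roll":0,"fingers":0.4},{"dx":0,"dy":0,"dz":0.7,"roll":0,"fingers":0.45},{"dx":0,"dy":0,"dz":0.5,"roll":0,"fingers":0.5},{"dx":0,"dy":0,"dz":0.28,"roll":0,"fingers":0.5},{"dx":0,"dy":0,"dz":0.15,"roll":0,"fingers":0.5},{"dx":0,"dy":0,"dz":0,"roll":0,"fingers":0.6},{"dx":0,"dy":0,"dz":0,"roll":0,"fingers":0.7},{"dx":0,"dy":0,"dz":0,"roll":0,"fingers":1},{"dx":0,"dy":0,"dz":0,"roll":0,"fingers":1},{"dx":0,"dy":0,"dz":0,"roll":0,"fingers":1},{"dx":0,"dy":0,"dz":0,"roll":0,"fingers":1}]' --grip_force 70

```text
time: 29.12
tool_pos: [0.4784, 0.27, 0.0068]
tcp_rot: [-2.91, -1.105, -0.003]
wrist_force: [-0.6, -0.6, 3.9]
width: 0.255
```

```bash
python3 - <<'E'
from h import *
plan(.46,.06,.24,-35.3,step=.7)
E
```

```text
t29.12 pos [0.4784 0.27   0.0068] psi 41.6 w 0.255 F [-0.6 -0.6  3.9]
total (full-scale) [-3.828  3.622 -5.831] -> 9 rows of [-0.425  0.402 -0.648]
roll total 19.221 -> 20 rows of 0.961
```

Request:
play_rows --rows '[{"dx":0,"dy":0,"dz":-0.2,"roll":0,"fingers":1},{"dx":0,"dy":0,"dz":-0.4,"roll":0,"fingers":1},{"dx":0,"dy":0,"dz":-0.7,"roll":0,"fingers":1},{"dx":0,"dy":0,"dz":-0.75,"roll":0,"fingers":1},{"dx":0,"dy":0,"dz":-0.75,"roll":0,"fingers":1},{"dx":0,"dy":0,"dz":-0.75,"roll":0,"fingers":1},{"dx":0,"dy":0,"dz":-0.75,"roll":0,"fingers":1},{"dx":-0.2,"dy":0.2,"dz":-0.7,"roll":0,"fingers":1},{"dx":-0.5,"dy":0.47,"dz":-0.5,"roll":0,"fingers":1},{"dx":-0.5,"dy":0.47,"dz":-0.33,"roll":0,"fingers":1},{"dx":-0.5,"dy":0.47,"dz":0,"roll":0,"fingers":1},{"dx":-0.5,"dy":0.47,"dz":0,"roll":0,"fingers":1},{"dx":-0.5,"dy":0.47,"dz":0,"roll":0,"fingers":1},{"dx":-0.5,"dy":0.47,"dz":0,"roll":0,"fingers":1},{"dx":-0.5,"dy":0.47,"dz":0,"roll":0,"fingers":1},{"dx":-0.13,"dy":0.13,"dz":0,"roll":0.3,"fingers":1},{"dx":0,"dy":0,"dz":0,"roll":0.9,"fingers":1},{"dx":0,"dy":0,"dz":0,"roll":1,"fingers":1},{"dx":0,"dy":0,"dz":0,"roll":1,"fingers":1},{"dx":0,"dy":0,"dz":0,"roll":1,"fingers":1}]'

```text
time: 30.78
tool_pos: [0.4604, 0.0536, 0.2326]
tcp_rot: [-3.042, -0.662, 0.01]
wrist_force: [-0.8, 0.2, -4.6]
width: 0.245
```

Request:
play_rows --rows '[{"dx":0,"dy":0,"dz":0,"roll":1,"fingers":1},{"dx":0,"dy":0,"dz":0,"roll":1,"fingers":1},{"dx":0,"dy":0,"dz":0,"roll":1,"fingers":1},{"dx":0,"dy":0,"dz":0,"roll":1,"fingers":1},{"dx":0,"dy":0,"dz":0,"roll":1,"fingers":1},{"dx":0,"dy":0,"dz":0,"roll":1,"fingers":1},{"dx":0,"dy":0,"dz":0,"roll":1,"fingers":1},{"dx":0,"dy":0,"dz":0,"roll":1,"fingers":1},{"dx":0,"dy":0,"dz":0,"roll":1,"fingers":1},{"dx":0,"dy":0,"dz":0,"roll":1,"fingers":1},{"dx":0,"dy":0,"dz":0,"roll":1,"fingers":1},{"dx":0,"dy":0,"dz":0,"roll":1,"fingers":1},{"dx":0,"dy":0,"dz":0,"roll":1,"fingers":1},{"dx":0,"dy":0,"dz":0,"roll":1,"fingers":1},{"dx":0,"dy":0,"dz":0,"roll":1,"fingers":1},{"dx":0,"dy":0,"dz":0,"roll":0,"fingers":1},{"dx":0,"dy":0,"dz":0,"roll":0,"fingers":1}]'

```text
time: 32.2
tool_pos: [0.4607, 0.0538, 0.2327]
tcp_rot: [-2.975, 0.94, 0.03]
wrist_force: [0.1, 0.1, -4.6]
width: 0.251
```

```bash
python3 - <<'E'
from h import *
s=bot.read_state(); t=s["tool_pos"]; p=np.degrees(psi_of(s))
for n in("wrist","side","scene"):
    c=vision.read_camera(n); print(n); x,y,_=cyl(c,t[0],t[1],p,.012,.124,zax=t[2]+.006)
    a=np.radians(p); print("tool-x offset",((x-t[0])*np.cos(a)+(y-t[1])*np.sin(a)).round(4))
plan(.573+.013*.582,.0281+.013*.813,.1,-35.6,step=.6)
E
```

```text
wrist
cyl r12 centre 0.4681 0.0465 yaw -35.7 len 0.114 axis dz -0.0010 rms 0.0021 n 13087
tool-x offset 0.0102
side
cyl r12 centre 0.4603 0.0567 yaw -33.3 len 0.135 axis dz -0.0013 rms 0.0025 n 280
tool-x offset -0.002
scene
cyl r12 centre 0.4570 0.0573 yaw -33.6 len 0.134 axis dz -0.0009 rms 0.0026 n 176
tool-x offset -0.0051
t32.35 pos [0.461  0.0536 0.233 ] psi -35.1 w 0.246 F [-0.8  0.8 -5.3]
total (full-scale) [ 2.659 -1.414  3.324] -> 6 rows of [ 0.443 -0.236  0.554]
roll total 0.121 -> 1 rows of 0.121
```

Request:
play_rows --rows '[{"dx":0.3,"dy":-0.15,"dz":0,"roll":0.1,"fingers":1},{"dx":0.6,"dy":-0.3,"dz":0,"roll":0,"fingers":1},{"dx":0.6,"dy":-0.3,"dz":0,"roll":0,"fingers":1},{"dx":0.6,"dy":-0.3,"dz":0,"roll":0,"fingers":1},{"dx":0.4,"dy":-0.2,"dz":0.2,"roll":0,"fingers":1},{"dx":0.23,"dy":-0.16,"dz":0.5,"roll":0,"fingers":1},{"dx":0,"dy":0,"dz":0.7,"roll":0,"fingers":1},{"dx":0,"dy":0,"dz":0.7,"roll":0,"fingers":1},{"dx":0,"dy":0,"dz":0.7,"roll":0,"fingers":1},{"dx":0,"dy":0,"dz":0.5,"roll":0,"fingers":1},{"dx":0,"dy":0,"dz":0,"roll":0,"fingers":1},{"dx":0,"dy":0,"dz":0,"roll":0,"fingers":1},{"dx":0,"dy":0,"dz":0,"roll":0,"fingers":1}]'

```text
time: 33.43
tool_pos: [0.5828, 0.0393, 0.1009]
tcp_rot: [-2.97, 0.953, 0.025]
wrist_force: [0.8, -0.5, -4.8]
width: 0.252
```

```bash
python3 - <<'E'
from h import *
s=bot.read_state(); t=s["tool_pos"]; p=np.degrees(psi_of(s)); print(s["tcp_rot"])
for n in("wrist","side","scene"):
    c=vision.read_camera(n); print(n); x,y,_=cyl(c,t[0],t[1],p,.012,.124,zax=t[2]+.0055)
    a=np.radians(p); print("tool-x offset",((x-t[0])*np.cos(a)+(y-t[1])*np.sin(a)).round(4))
    if n=="wrist": cv2.imwrite("pics/w6.png",c["pixels"][:,:,::-1])
plan(.583,.037,.047,-35.4,step=.6)
E
```

```text
[-2.96982806  0.95303354  0.02521292]
wrist
cyl r12 centre 0.5901 0.0321 yaw -36.0 len 0.114 axis dz -0.0005 rms 0.0020 n 13219
tool-x offset 0.0102
side
cyl r12 centre 0.5824 0.0402 yaw -34.3 len 0.138 axis dz -0.0014 rms 0.0024 n 266
tool-x offset -0.0008
scene
cyl r12 centre 0.5808 0.0432 yaw -34.0 len 0.139 axis dz 0.0002 rms 0.0025 n 157
tool-x offset -0.0039
t33.58 pos [0.5835 0.0393 0.102 ] psi -35.6 w 0.252 F [-0.3  0.2 -5.3]
total (full-scale) [0.024 0.055 1.375] -> 3 rows of [0.008 0.018 0.458]
roll total -0.045 -> 1 rows of -0.045
```

View pics/w6.png

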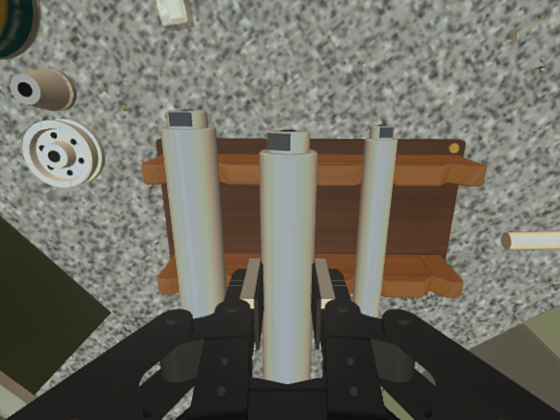

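Request:
play_rows --rows '[{"dx":0.02,"dy":0.05,"dz":0.4,"roll":0,"fingers":1},{"dx":0,"dy":0,"dz":0.4,"roll":0,"fingers":1},{"dx":0,"dy":0,"dz":0.3,"roll":0,"fingers":1},{"dx":0,"dy":0,"dz":0.1,"roll":0,"fingers":1},{"dx":0,"dy":0,"dz":0.05,"roll":0,"fingers":1},{"dx":0,"dy":0,"dz":0.05,"roll":0,"fingers":1},{"dx":0,"dy":0,"dz":0,"roll":0,"fingers":1},{"dx":0,"dy":0,"dz":0,"roll":0,"fingers":1}]'

```text
time: 34.25
tool_pos: [0.5812, 0.0386, 0.0482]
tcp_rot: [-2.97, 0.953, 0.026]
wrist_force: [0.6, 0.2, -5.2]
width: 0.247
```

Request:
play_rows --rows '[{"dx":0,"dy":0,"dz":0.04,"roll":0,"fingers":1},{"dx":0,"dy":0,"dz":0.02,"roll":0,"fingers":1},{"dx":0,"dy":0,"dz":0.02,"roll":0,"fingers":1},{"dx":0,"dy":0,"dz":0,"roll":0,"fingers":1},{"dx":0,"dy":0,"dz":0,"roll":0,"fingers":1}]'

```text
time: 34.67
tool_pos: [0.5818, 0.0391, 0.0454]
tcp_rot: [-2.969, 0.953, 0.024]
wrist_force: [1.2, 2.2, 1.3]
width: 0.251
```

Request:
play_rows --rows '[{"dx":0,"dy":0,"dz":0.01,"roll":0,"fingers":1},{"dx":0,"dy":0,"dz":0,"roll":0,"fingers":0.75},{"dx":0,"dy":0,"dz":0,"roll":0,"fingers":0.73},{"dx":0,"dy":0,"dz":0,"roll":0,"fingers":0.7},{"dx":0,"dy":0,"dz":0,"roll":0,"fingers":0.67},{"dx":0,"dy":0,"dz":0,"roll":0,"fingers":0.63},{"dx":0,"dy":0,"dz":0,"roll":0,"fingers":0.61},{"dx":0,"dy":0,"dz":0,"roll":0,"fingers":0.61},{"dx":0,"dy":0,"dz":-0.2,"roll":0,"fingers":0.61},{"dx":0,"dy":0,"dz":-0.5,"roll":0,"fingers":0.61},{"dx":0,"dy":0,"dz":-0.7,"roll":0,"fingers":0.61},{"dx":0,"dy":0,"dz":-0.8,"roll":0,"fingers":0.5},{"dx":0,"dy":0,"dz":-0.8,"roll":0,"fingers":0.4},{"dx":0,"dy":0,"dz":-0.8,"roll":0,"fingers":0.4},{"dx":0,"dy":0,"dz":-0.8,"roll":0,"fingers":0.4},{"dx":0,"dy":0,"dz":0,"roll":0,"fingers":0.4}]'

```text
time: 36.0
tool_pos: [0.5868, 0.0336, 0.2369]
tcp_rot: [-2.967, 0.953, 0.008]
wrist_force: [1.0, 0.2, 1.1]
width: 0.6
```

```bash
python3 - <<'E'
from h import *
for n in ("wrist","side"):
    c=vision.read_camera(n); print(n); cyl(c,.5806,.0387,-35.6,.012,.124,zax=.05); cyl(c,.551,-.0026,-35.6,.009,.118,zax=.05); cyl(c,.6137,.085,-35.6,.015,.13,zax=.05)
plan(.4661,.4122,.22,46.7,step=.7); print(bot.read_state()["tcp_rot"])
E
```

```text
wrist
cyl r12 centre 0.5794 0.0388 yaw -35.7 len 0.137 axis dz -0.0000 rms 0.0010 n 3041
cyl r9 centre 0.5517 -0.0041 yaw -35.7 len 0.130 axis dz 0.0001 rms 0.0009 n 2178
cyl r15 centre 0.6148 0.0845 yaw -35.5 len 0.145 axis dz 0.0000 rms 0.0013 n 4077
side
cyl r12 centre 0.5806 0.0394 yaw -35.3 len 0.135 axis dz -0.0025 rms 0.0017 n 290
cyl r9 centre 0.5523 -0.0032 yaw -35.7 len 0.129 axis dz -0.0022 rms 0.0013 n 217
cyl r15 centre 0.6150 0.0850 yaw -35.7 len 0.146 axis dz -0.0024 rms 0.0019 n 352
t36.10 pos [0.5837 0.0337 0.2307] psi -35.6 w 0.598 F [ 0.1  1.1 -0.6]
total (full-scale) [-7.898 -5.983  0.268] -> 12 rows of [-0.658 -0.499  0.022]
roll total -20.573 -> 21 rows of -0.98
[-2.96901374  0.95334949  0.0208139 ]
```

Request:
play_rows --rows '[{"dx":-0.66,"dy":-0.5,"dz":0,"roll":0,"fingers":0.4},{"dx":-0.66,"dy":-0.5,"dz":0,"roll":0,"fingers":0.4},{"dx":-0.66,"dy":-0.5,"dz":0,"roll":0,"fingers":0.4},{"dx":-0.66,"dy":-0.5,"dz":0,"roll":0,"fingers":0.4},{"dx":-0.66,"dy":-0.5,"dz":0,"roll":0,"fingers":0.4},{"dx":-0.66,"dy":-0.5,"dz":0,"roll":0,"fingers":0.4},{"dx":-0.66,"dy":-0.5,"dz":0,"roll":0,"fingers":0.4},{"dx":-0.66,"dy":-0.5,"dz":0,"roll":0,"fingers":0.4},{"dx":-0.66,"dy":-0.5,"dz":0,"roll":0,"fingers":0.4},{"dx":-0.66,"dy":-0.5,"dz":0,"roll":0,"fingers":0.4},{"dx":-0.66,"dy":-0.5,"dz":0,"roll":0,"fingers":0.4},{"dx":-0.64,"dy":-0.48,"dz":0,"roll":0,"fingers":0.4},{"dx":0,"dy":0,"dz":0,"roll":-1,"fingers":0.4},{"dx":0,"dy":0,"dz":0,"roll":-1,"fingers":0.4},{"dx":0,"dy":0,"dz":0,"roll":-1,"fingers":0.4},{"dx":0,"dy":0,"dz":0,"roll":-1,"fingers":0.4},{"dx":0,"dy":0,"dz":0,"roll":-1,"fingers":0.4},{"dx":0,"dy":0,"dz":0,"roll":-1,"fingers":0.4},{"dx":0,"dy":0,"dz":0,"roll":-1,"fingers":0.4}]'

```text
time: 37.68
tool_pos: [0.4842, 0.3498, 0.2383]
tcp_rot: [-3.026, 0.03, 0.083]
wrist_force: [-0.5, 0.4, 0.0]
width: 0.603
```

Request:
play_rows --rows '[{"dx":0,"dy":0,"dz":0,"roll":-1,"fingers":0.4},{"dx":0,"dy":0,"dz":0,"roll":-1,"fingers":0.4},{"dx":0,"dy":0,"dz":0,"roll":-1,"fingers":0.4},{"dx":0,"dy":0,"dz":0,"roll":-1,"fingers":0.4},{"dx":0,"dy":0,"dz":0,"roll":-1,"fingers":0.4},{"dx":0,"dy":0,"dz":0,"roll":-1,"fingers":0.4},{"dx":0,"dy":0,"dz":0,"roll":-1,"fingers":0.4},{"dx":0,"dy":0,"dz":0,"roll":-1,"fingers":0.4},{"dx":0,"dy":0,"dz":0,"roll":-1,"fingers":0.4},{"dx":0,"dy":0,"dz":0,"roll":-1,"fingers":0.4},{"dx":0,"dy":0,"dz":0,"roll":-1,"fingers":0.4},{"dx":0,"dy":0,"dz":0,"roll":-1,"fingers":0.4},{"dx":0,"dy":0,"dz":0,"roll":-1,"fingers":0.4},{"dx":0,"dy":0,"dz":0,"roll":-0.57,"fingers":0.4},{"dx":0,"dy":0,"dz":0,"roll":0,"fingers":0.4},{"dx":0,"dy":0,"dz":0,"roll":0,"fingers":0.4}]'

```text
time: 39.02
tool_pos: [0.4845, 0.3498, 0.2386]
tcp_rot: [-2.7, -1.342, -0.005]
wrist_force: [0.6, 0.8, 0.3]
width: 0.598
```

```bash
python3 - <<'E'
from h import *
c=vision.read_camera("wrist"); x,y,p=cyl(c,.4661,.4122,46.7,.006,.112); plan(x,y,.06,p,step=.7); print(bot.read_state()["tcp_rot"],bot.read_state()["q"].round(2))
E
```

```text
cyl r6 centre 0.4661 0.4122 yaw 47.4 len 0.121 axis dz 0.0003 rms 0.0007 n 1137
t39.07 pos [0.4846 0.3499 0.2388] psi 52.7 w 0.599 F [-0.4 -0.2 -0.5]
total (full-scale) [ 0.958 -1.313  4.471] -> 7 rows of [ 0.137 -0.188  0.639]
roll total 1.304 -> 2 rows of 0.652
[-2.70007005 -1.34195264 -0.00596458] [0.51 0.1  1.78 0.13 1.25 1.12]
```

Request:
play_rows --rows '[{"dx":0,"dy":0,"dz":0,"roll":-1,"fingers":0.4},{"dx":0,"dy":0,"dz":0,"roll":-1,"fingers":0.4},{"dx":0,"dy":0,"dz":0,"roll":-1,"fingers":0.4},{"dx":0,"dy":0,"dz":0,"roll":-1,"fingers":0.4},{"dx":0,"dy":0,"dz":0,"roll":-1,"fingers":0.4},{"dx":0,"dy":0,"dz":0,"roll":-1,"fingers":0.4},{"dx":0,"dy":0,"dz":0,"roll":-1,"fingers":0.4},{"dx":0,"dy":0,"dz":0,"roll":-1,"fingers":0.4},{"dx":0,"dy":0,"dz":0,"roll":-1,"fingers":0.4},{"dx":0,"dy":0,"dz":0,"roll":-1,"fingers":0.4},{"dx":0,"dy":0,"dz":0,"roll":-1,"fingers":0.4},{"dx":0,"dy":0,"dz":0,"roll":-1,"fingers":0.4},{"dx":0,"dy":0,"dz":0,"roll":-1,"fingers":0.4},{"dx":0,"dy":0,"dz":0,"roll":-1,"fingers":0.4},{"dx":0,"dy":0,"dz":0,"roll":-1,"fingers":0.4},{"dx":0,"dy":0,"dz":0,"roll":-1,"fingers":0.4},{"dx":0,"dy":0,"dz":0,"roll":-1,"fingers":0.4},{"dx":0,"dy":0,"dz":0,"roll":-1,"fingers":0.4},{"dx":0,"dy":0,"dz":0,"roll":-1,"fingers":0.4},{"dx":0,"dy":0,"dz":0,"roll":-1,"fingers":0.4}]'

```text
time: 40.73
tool_pos: [0.4849, 0.35, 0.2394]
tcp_rot: [-1.213, -2.793, -0.13]
wrist_force: [0.7, -0.5, -0.2]
width: 0.601
```

Request:
play_rows --rows '[{"dx":0,"dy":0,"dz":0,"roll":-1,"fingers":0.4},{"dx":0,"dy":0,"dz":0,"roll":-1,"fingers":0.4},{"dx":0,"dy":0,"dz":0,"roll":-1,"fingers":0.4},{"dx":0,"dy":0,"dz":0,"roll":-1,"fingers":0.4},{"dx":0,"dy":0,"dz":0,"roll":-1,"fingers":0.4},{"dx":0,"dy":0,"dz":0,"roll":-1,"fingers":0.4},{"dx":0,"dy":0,"dz":0,"roll":-1,"fingers":0.4},{"dx":0,"dy":0,"dz":0,"roll":-1,"fingers":0.4},{"dx":0,"dy":0,"dz":0,"roll":-1,"fingers":0.4},{"dx":0,"dy":0,"dz":0,"roll":-1,"fingers":0.4},{"dx":0,"dy":0,"dz":0,"roll":-1,"fingers":0.4},{"dx":0,"dy":0,"dz":0,"roll":-1,"fingers":0.4},{"dx":0,"dy":0,"dz":0,"roll":-1,"fingers":0.4},{"dx":0,"dy":0,"dz":0,"roll":-1,"fingers":0.4},{"dx":0,"dy":0,"dz":0,"roll":-1,"fingers":0.4},{"dx":0,"dy":0,"dz":0,"roll":-1,"fingers":0.4},{"dx":0,"dy":0,"dz":0,"roll":-1,"fingers":0.4},{"dx":0,"dy":0,"dz":0,"roll":-1,"fingers":0.4},{"dx":0,"dy":0,"dz":0,"roll":-1,"fingers":0.4},{"dx":0,"dy":0,"dz":0,"roll":-1,"fingers":0.4}]'

```text
time: 42.4
tool_pos: [0.4849, 0.35, 0.2394]
tcp_rot: [0.887, -2.99, -0.196]
wrist_force: [-0.8, -0.1, 0.4]
width: 0.601
```

Request:
play_rows --rows '[{"dx":0,"dy":0,"dz":0,"roll":-1,"fingers":0.4},{"dx":0,"dy":0,"dz":0,"roll":-1,"fingers":0.4},{"dx":0,"dy":0,"dz":0,"roll":-1,"fingers":0.4},{"dx":0,"dy":0,"dz":0,"roll":-1,"fingers":0.4},{"dx":0,"dy":0,"dz":0,"roll":-1,"fingers":0.4},{"dx":0,"dy":0,"dz":0,"roll":-1,"fingers":0.4},{"dx":0,"dy":0,"dz":0,"roll":-1,"fingers":0.4},{"dx":0,"dy":0,"dz":0,"roll":-1,"fingers":0.4},{"dx":0,"dy":0,"dz":0,"roll":-1,"fingers":0.4},{"dx":0,"dy":0,"dz":0,"roll":-1,"fingers":0.4},{"dx":0,"dy":0,"dz":0,"roll":-1,"fingers":0.4},{"dx":0,"dy":0,"dz":0,"roll":-0.5,"fingers":0.4},{"dx":0,"dy":0,"dz":0,"roll":0,"fingers":0.4},{"dx":0,"dy":0,"dz":0,"roll":0,"fingers":0.4}]'

```text
time: 43.57
tool_pos: [0.485, 0.35, 0.2395]
tcp_rot: [-1.97, 2.397, 0.19]
wrist_force: [-0.5, 0.6, -0.1]
width: 0.599
```

```bash
cat >> h.py <<'E'
def tilt():
    s=bot.read_state(); R=cv2.Rodrigues(s["tcp_rot"])[0]; print("t%.1f"%s["time"],"q",s["q"].round(3),"pos",s["tool_pos"].round(3),"toolz",R[:,2].round(3),"psi %.1f"%np.degrees(psi_of(s)))
E
python3 -c "
from h import *
tilt()"
```

```text
t43.6 q [ 0.51   0.102  1.783  0.133  1.247 -2.478] pos [0.485 0.35  0.24 ] toolz [-0.051  0.115 -0.992] psi -101.4
```

Request:
play_rows --rows '[{"dx":0,"dy":0,"dz":0,"roll":-1,"fingers":0.4},{"dx":0,"dy":0,"dz":0,"roll":-1,"fingers":0.4},{"dx":0,"dy":0,"dz":0,"roll":-1,"fingers":0.4},{"dx":0,"dy":0,"dz":0,"roll":0,"fingers":0.4}]'

```text
time: 43.9
tool_pos: [0.4688, 0.3764, 0.2433]
tcp_rot: [-2.161, 2.229, 0.12]
wrist_force: [-0.0, -0.5, 1.0]
width: 0.598
```

```bash
python3 -c "
from h import *
tilt()"
```

```text
t43.9 q [ 0.588  0.102  1.774  0.087  1.246 -2.55 ] pos [0.469 0.376 0.243] toolz [-0.028  0.08  -0.996] psi -91.8
```

Request:
play_rows --rows '[{"dx":0,"dy":0,"dz":0,"roll":-1,"fingers":0.4},{"dx":0,"dy":0,"dz":0,"roll":-1,"fingers":0.4},{"dx":0,"dy":0,"dz":0,"roll":-1,"fingers":0.4},{"dx":0,"dy":0,"dz":0,"roll":0,"fingers":0.4}]'

```text
time: 44.23
tool_pos: [0.4417, 0.4109, 0.2447]
tcp_rot: [-2.313, 2.083, 0.015]
wrist_force: [-0.3, 0.4, -0.3]
width: 0.601
```

```bash
python3 -c "
from h import *
tilt()"
```

```text
t44.2 q [ 0.7    0.103  1.768  0.014  1.244 -2.55 ] pos [0.442 0.411 0.245] toolz [ 0.012  0.028 -1.   ] psi -84.0
```

Request:
play_rows --rows '[{"dx":0,"dy":0,"dz":0,"roll":1,"fingers":0.4},{"dx":0,"dy":0,"dz":0,"roll":1,"fingers":0.4},{"dx":0,"dy":0,"dz":0,"roll":1,"fingers":0.4},{"dx":0,"dy":0,"dz":0,"roll":1,"fingers":0.4},{"dx":0,"dy":0,"dz":0,"roll":1,"fingers":0.4},{"dx":0,"dy":0,"dz":0,"roll":1,"fingers":0.4},{"dx":0,"dy":0,"dz":0,"roll":1,"fingers":0.4},{"dx":0,"dy":0,"dz":0,"roll":1,"fingers":0.4},{"dx":0,"dy":0,"dz":0,"roll":1,"fingers":0.4},{"dx":0,"dy":0,"dz":0,"roll":1,"fingers":0.4},{"dx":0,"dy":0,"dz":0,"roll":1,"fingers":0.4},{"dx":0,"dy":0,"dz":0,"roll":1,"fingers":0.4},{"dx":0,"dy":0,"dz":0,"roll":0.15,"fingers":0.4},{"dx":0,"dy":0,"dz":0,"roll":0,"fingers":0.4},{"dx":0,"dy":0,"dz":0,"roll":0,"fingers":0.4}]'

```text
time: 45.48
tool_pos: [0.4437, 0.4087, 0.2446]
tcp_rot: [-1.251, 2.857, 0.031]
wrist_force: [0.8, 0.2, -0.3]
width: 0.597
```

```bash
python3 -c "
from h import *
tilt(); plan(.4661,.4122,.06,227.2,step=.7)
for n in('wrist','side'): cyl(vision.read_camera(n),.4661,.4122,47,.006,.112)"
```

```text
t45.5 q [ 0.696  0.103  1.768  0.013  1.244 -1.705] pos [0.444 0.409 0.245] toolz [ 0.012  0.027 -1.   ] psi -132.7
t45.48 pos [0.4437 0.4087 0.2446] psi -132.7 w 0.597 F [ 0.8  0.2 -0.3]
total (full-scale) [-0.445 -0.353  4.615] -> 7 rows of [-0.064 -0.05   0.659]
roll total 0.021 -> 1 rows of 0.021
cyl r6 centre 0.4653 0.4123 yaw 46.6 len 0.121 axis dz 0.0002 rms 0.0007 n 1012
cyl r6 centre 0.4666 0.4118 yaw 46.4 len 0.109 axis dz -0.0017 rms 0.0012 n 46
```

Request:
play_rows --rows '[{"dx":-0.13,"dy":-0.2,"dz":0.2,"roll":0.02,"fingers":0.5},{"dx":-0.14,"dy":-0.2,"dz":0.6,"roll":0,"fingers":0.5},{"dx":0,"dy":0,"dz":0.7,"roll":0,"fingers":0.5},{"dx":0,"dy":0,"dz":0.7,"roll":0,"fingers":0.5},{"dx":0,"dy":0,"dz":0.7,"roll":0,"fingers":0.5},{"dx":0,"dy":0,"dz":0.7,"roll":0,"fingers":0.5},{"dx":0,"dy":0,"dz":0.7,"roll":0,"fingers":0.5},{"dx":0,"dy":0,"dz":0.5,"roll":0,"fingers":0.5},{"dx":0,"dy":0,"dz":0,"roll":0,"fingers":0.5},{"dx":0,"dy":0,"dz":0,"roll":0,"fingers":0.5}]'

```text
time: 46.42
tool_pos: [0.4641, 0.4102, 0.051]
tcp_rot: [-1.25, 2.862, 0.029]
wrist_force: [1.1, 0.1, 0.3]
width: 0.501
```

```bash
python3 -c "
from h import *
tilt(); plan(.4656,.4117,.003,226.7,step=.7)"
```

```text
t46.4 q [ 0.676  0.314  1.899  0.017  0.906 -1.728] pos [0.464 0.41  0.051] toolz [ 0.01   0.024 -1.   ] psi -132.8
t46.42 pos [0.4641 0.4102 0.051 ] psi -132.8 w 0.501 F [1.1 0.1 0.3]
total (full-scale) [-0.053 -0.003  1.2  ] -> 2 rows of [-0.026 -0.002  0.6  ]
roll total 0.122 -> 1 rows of 0.122
```

Request:
play_rows --rows '[{"dx":0,"dy":0,"dz":0.5,"roll":0.1,"fingers":0.55},{"dx":0,"dy":0,"dz":0.4,"roll":0,"fingers":0.6},{"dx":0,"dy":0,"dz":0.2,"roll":0,"fingers":0.65},{"dx":0,"dy":0,"dz":0.08,"roll":0,"fingers":0.7},{"dx":0,"dy":0,"dz":0,"roll":0,"fingers":0.75},{"dx":0,"dy":0,"dz":0,"roll":0,"fingers":0.8},{"dx":0,"dy":0,"dz":0,"roll":0,"fingers":1},{"dx":0,"dy":0,"dz":0,"roll":0,"fingers":1},{"dx":0,"dy":0,"dz":0,"roll":0,"fingers":1},{"dx":0,"dy":0,"dz":0,"roll":0,"fingers":1}]' --grip_force 50

```text
time: 47.25
tool_pos: [0.4665, 0.4134, 0.0077]
tcp_rot: [-1.238, 2.86, 0.032]
wrist_force: [-1.0, -1.5, 6.6]
width: 0.093
```

```bash
python3 -c "
from h import *
tilt(); s=bot.read_state(); s['tool_pos']=np.array([.466,.411,.23]);plan(.45,.02,.23,144.4,s=s,step=.7)"
```

```text
t47.2 q [ 0.678  0.373  1.915  0.018  0.824 -1.722] pos [0.467 0.413 0.008] toolz [ 0.015  0.029 -0.999] psi -133.2
t47.25 pos [0.466 0.411 0.23 ] psi -133.2 w 0.093 F [-1.  -1.5  6.6]
total (full-scale) [ 7.398 -6.402 -0.   ] -> 11 rows of [ 0.673 -0.582 -0.   ]
roll total 20.597 -> 21 rows of 0.981
```

Request:
play_rows --rows '[{"dx":0,"dy":0,"dz":0,"roll":0,"fingers":0.8},{"dx":0,"dy":0,"dz":0,"roll":0,"fingers":0.75},{"dx":0,"dy":0,"dz":0.1,"roll":0,"fingers":0.75},{"dx":0,"dy":0,"dz":0,"roll":0,"fingers":0.75},{"dx":0,"dy":0,"dz":0,"roll":0,"fingers":0.75}]'

```text
time: 47.67
tool_pos: [0.4649, 0.4123, 0.001]
tcp_rot: [-1.239, 2.864, 0.03]
wrist_force: [-0.4, -0.2, -0.1]
width: 0.254
```

Request:
play_rows --rows '[{"dx":0,"dy":0,"dz":0,"roll":0,"fingers":0.8},{"dx":0,"dy":0,"dz":0,"roll":0,"fingers":0.85},{"dx":0,"dy":0,"dz":0,"roll":0,"fingers":1},{"dx":0,"dy":0,"dz":0,"roll":0,"fingers":1},{"dx":0,"dy":0,"dz":0,"roll":0,"fingers":1}]'

```text
time: 48.08
tool_pos: [0.4655, 0.4128, 0.0018]
tcp_rot: [-1.238, 2.863, 0.031]
wrist_force: [-0.6, 0.4, -0.1]
width: 0.115
```

Request:
play_rows --rows '[{"dx":0,"dy":0,"dz":-0.2,"roll":0,"fingers":1},{"dx":0,"dy":0,"dz":-0.4,"roll":0,"fingers":1},{"dx":0,"dy":0,"dz":-0.7,"roll":0,"fingers":1},{"dx":0,"dy":0,"dz":-0.7,"roll":0,"fingers":1},{"dx":0,"dy":0,"dz":-0.7,"roll":0,"fingers":1},{"dx":0,"dy":0,"dz":-0.7,"roll":0,"fingers":1},{"dx":0,"dy":0,"dz":-0.7,"roll":0,"fingers":1},{"dx":0,"dy":0,"dz":-0.7,"roll":0,"fingers":1},{"dx":0,"dy":0,"dz":-0.7,"roll":0,"fingers":1},{"dx":0,"dy":0,"dz":0,"roll":0.6,"fingers":1},{"dx":0,"dy":0,"dz":0,"roll":1,"fingers":1},{"dx":0,"dy":0,"dz":0,"roll":1,"fingers":1},{"dx":0,"dy":0,"dz":0,"roll":1,"fingers":1},{"dx":0,"dy":0,"dz":0,"roll":1,"fingers":1},{"dx":0,"dy":0,"dz":0,"roll":1,"fingers":1},{"dx":0,"dy":0,"dz":0,"roll":1,"fingers":1},{"dx":0,"dy":0,"dz":0,"roll":1,"fingers":1},{"dx":0,"dy":0,"dz":0,"roll":1,"fingers":1},{"dx":0,"dy":0,"dz":0,"roll":1,"fingers":1}]'

```text
time: 49.67
tool_pos: [0.4626, 0.4066, 0.2221]
tcp_rot: [-0.223, 3.119, 0.041]
wrist_force: [-0.4, 0.4, -1.5]
width: 0.116
```

Request:
play_rows --rows '[{"dx":0,"dy":0,"dz":0,"roll":1,"fingers":1},{"dx":0,"dy":0,"dz":0,"roll":1,"fingers":1},{"dx":0,"dy":0,"dz":0,"roll":1,"fingers":1},{"dx":0,"dy":0,"dz":0,"roll":1,"fingers":1},{"dx":0,"dy":0,"dz":0,"roll":1,"fingers":1},{"dx":0,"dy":0,"dz":0,"roll":1,"fingers":1},{"dx":0,"dy":0,"dz":0,"roll":1,"fingers":1},{"dx":0,"dy":0,"dz":0,"roll":1,"fingers":1},{"dx":0,"dy":0,"dz":0,"roll":1,"fingers":1},{"dx":0,"dy":0,"dz":0,"roll":1,"fingers":1},{"dx":0,"dy":0,"dz":0,"roll":1,"fingers":1},{"dx":0,"dy":0,"dz":0,"roll":0,"fingers":1},{"dx":0,"dy":0,"dz":0,"roll":0,"fingers":1}]'

```text
time: 50.75
tool_pos: [0.4626, 0.4067, 0.222]
tcp_rot: [0.957, 2.988, 0.046]
wrist_force: [0.3, -0.9, -0.6]
width: 0.113
```

```bash
python3 -c "
from h import *
tilt(); plan(.5247,-.0394,.23,144.4,step=.7)"
```

```text
t50.8 q [ 0.673  0.142  1.767  0.014  1.206 -0.283] pos [0.463 0.407 0.222] toolz [ 0.013  0.027 -1.   ] psi 144.5
t50.75 pos [0.4626 0.4067 0.222 ] psi 144.5 w 0.113 F [ 0.3 -0.9 -0.6]
total (full-scale) [-7.739 -8.178 -0.199] -> 12 rows of [-0.645 -0.681 -0.017]
roll total 0.026 -> 1 rows of 0.026
```

Request:
play_rows --rows '[{"dx":-0.3,"dy":-0.32,"dz":-0.1,"roll":0.03,"fingers":1},{"dx":-0.62,"dy":-0.65,"dz":-0.1,"roll":0,"fingers":1},{"dx":-0.62,"dy":-0.65,"dz":0,"roll":0,"fingers":1},{"dx":-0.62,"dy":-0.65,"dz":0,"roll":0,"fingers":1},{"dx":-0.62,"dy":-0.65,"dz":0,"roll":0,"fingers":1},{"dx":-0.62,"dy":-0.65,"dz":0,"roll":0,"fingers":1},{"dx":-0.62,"dy":-0.65,"dz":0,"roll":0,"fingers":1},{"dx":-0.62,"dy":-0.65,"dz":0,"roll":0,"fingers":1},{"dx":-0.62,"dy":-0.65,"dz":0,"roll":0,"fingers":1},{"dx":-0.62,"dy":-0.65,"dz":0,"roll":0,"fingers":1},{"dx":-0.62,"dy":-0.65,"dz":0,"roll":0,"fingers":1},{"dx":-0.62,"dy":-0.65,"dz":0,"roll":0,"fingers":1},{"dx":-0.62,"dy":-0.7,"dz":0,"roll":0,"fingers":1},{"dx":0,"dy":0,"dz":0,"roll":0,"fingers":1},{"dx":0,"dy":0,"dz":0,"roll":0,"fingers":1}]'

```text
time: 52.0
tool_pos: [0.5232, -0.0413, 0.2186]
tcp_rot: [0.967, 2.985, 0.046]
wrist_force: [0.6, -0.2, -0.7]
width: 0.114
```

```bash
python3 - <<'E'
from h import *
tilt(); s=bot.read_state(); t=s["tool_pos"]; p=np.degrees(psi_of(s)); a=np.radians(p)
for n in("wrist","side","scene"):
    c=vision.read_camera(n); print(n); x,y,_=cyl(c,t[0],t[1],p,.006,.112,zax=t[2]+.0042)
    print("tool-x offset",((x-t[0])*np.cos(a)+(y-t[1])*np.sin(a)).round(4))
    if n=="wrist": cv2.imwrite("pics/w7.png",c["pixels"][:,:,::-1])
plan(.5247,-.0394,.1,144.4,step=.7)
E
```

```text
t52.0 q [-0.145 -0.019  1.944  0.031  1.208 -1.1  ] pos [ 0.523 -0.041  0.219] toolz [ 0.013  0.027 -1.   ] psi 144.1
wrist
cyl r6 centre 0.5205 -0.0407 yaw 144.0 len 0.115 axis dz 0.0007 rms 0.0014 n 5975
tool-x offset 0.0025
side
cyl r6 centre 0.5202 -0.0423 yaw 140.3 len 0.118 axis dz -0.0011 rms 0.0028 n 127
tool-x offset 0.0018
scene
cyl r6 centre 0.5166 -0.0405 yaw 139.5 len 0.112 axis dz -0.0005 rms 0.0029 n 78
tool-x offset 0.0058
t52.15 pos [ 0.523  -0.0385  0.2185] psi 144.3 w 0.114 F [-0.  -0.3 -1.3]
total (full-scale) [-0.047  0.005  2.962] -> 5 rows of [-0.009  0.001  0.592]
roll total -0.013 -> 1 rows of -0.013
```

View pics/w7.png

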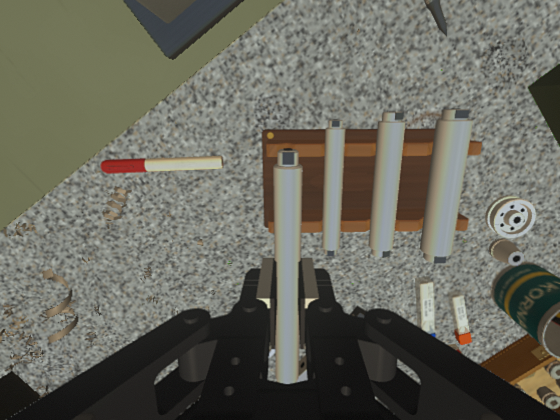

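Request:
play_rows --rows '[{"dx":-0.08,"dy":-0.1,"dz":0.3,"roll":0,"fingers":1},{"dx":0,"dy":0,"dz":0.6,"roll":0,"fingers":1},{"dx":0,"dy":0,"dz":0.7,"roll":0,"fingers":1},{"dx":0,"dy":0,"dz":0.7,"roll":0,"fingers":1},{"dx":0,"dy":0,"dz":0.5,"roll":0,"fingers":1},{"dx":0,"dy":0,"dz":0.4,"roll":0,"fingers":1},{"dx":0,"dy":0,"dz":0,"roll":0,"fingers":1},{"dx":0,"dy":0,"dz":0,"roll":0,"fingers":1}]'

```text
time: 52.82
tool_pos: [0.5237, -0.0399, 0.0888]
tcp_rot: [0.961, 2.991, 0.045]
wrist_force: [0.6, 0.6, -0.5]
width: 0.111
```

```bash
python3 - <<'E'
from h import *
tilt(); s=bot.read_state(); t=s["tool_pos"]; p=np.degrees(psi_of(s)); a=np.radians(p)
for n in("wrist","side","scene"):
    c=vision.read_camera(n); print(n); x,y,_=cyl(c,t[0],t[1],p,.006,.112,zax=t[2]+.0045)
plan(.5255,-.040,.0455,144.4,step=.7)
E
```

```text
t52.8 q [-0.142  0.114  2.064  0.035  0.959 -1.111] pos [ 0.524 -0.04   0.089] toolz [ 0.009  0.027 -1.   ] psi 144.4
wrist
cyl r6 centre 0.5208 -0.0394 yaw 144.3 len 0.115 axis dz 0.0004 rms 0.0014 n 5934
side
cyl r6 centre 0.5242 -0.0442 yaw 140.8 len 0.117 axis dz -0.0003 rms 0.0024 n 138
scene
cyl r6 centre 0.5215 -0.0458 yaw 146.7 len 0.121 axis dz 0.0084 rms 0.0018 n 97
t52.97 pos [ 0.5264 -0.0408  0.0918] psi 144.3 w 0.109 F [0.4 0.3 0. ]
total (full-scale) [0.03  0.003 1.158] -> 2 rows of [0.015 0.001 0.579]
roll total -0.018 -> 1 rows of -0.018
```

Request:
play_rows --rows '[{"dx":0,"dy":0,"dz":0.4,"roll":0,"fingers":1},{"dx":0,"dy":0,"dz":0.3,"roll":0,"fingers":1},{"dx":0,"dy":0,"dz":0.15,"roll":0,"fingers":1},{"dx":0,"dy":0,"dz":0.08,"roll":0,"fingers":1},{"dx":0,"dy":0,"dz":0.05,"roll":0,"fingers":1},{"dx":0,"dy":0,"dz":0.03,"roll":0,"fingers":1},{"dx":0,"dy":0,"dz":0,"roll":0,"fingers":1},{"dx":0,"dy":0,"dz":0,"roll":0,"fingers":1}]'

```text
time: 53.63
tool_pos: [0.526, -0.04, 0.0504]
tcp_rot: [0.962, 2.986, 0.046]
wrist_force: [-0.8, 0.2, -0.8]
width: 0.113
```

Request:
play_rows --rows '[{"dx":0,"dy":0,"dz":0.04,"roll":0,"fingers":1},{"dx":0,"dy":0,"dz":0.03,"roll":0,"fingers":1},{"dx":0,"dy":0,"dz":0.02,"roll":0,"fingers":1},{"dx":0,"dy":0,"dz":0.02,"roll":0,"fingers":1},{"dx":0,"dy":0,"dz":0,"roll":0,"fingers":1},{"dx":0,"dy":0,"dz":0,"roll":0,"fingers":1}]'

```text
time: 54.13
tool_pos: [0.5265, -0.0396, 0.0463]
tcp_rot: [0.962, 2.985, 0.047]
wrist_force: [0.9, 3.2, 4.3]
width: 0.115
```

```bash
python3 - <<'E'
from h import *
tilt()
for n in("wrist","side"):
    c=vision.read_camera(n); print(n); cyl(c,.5247,-.0394,144.4,.006,.112,zax=.05)
    if n=="wrist":
        P=depthpts(c).reshape(-1,3); d=np.array([-.813,.582]); nn=np.array([.582,.813]); Q=P[:,:2]-[.5247,-.0394]; u=Q@d; v=Q@nn
        for u0 in np.arange(-.06,.061,.01):
            k=(abs(u-u0)<.005)&(abs(v)<.004)&(P[:,2]<.07)&(P[:,2]>.045)
            if k.sum()>10: print(round(u0,3),np.percentile(P[k,2],90).round(4),k.sum())
E
```

```text
t54.1 q [-0.141  0.173  2.09   0.038  0.869 -1.113] pos [ 0.527 -0.04   0.046] toolz [ 0.014  0.027 -1.   ] psi 144.3
wrist
cyl r6 centre 0.5235 -0.0390 yaw 144.2 len 0.114 axis dz 0.0009 rms 0.0011 n 6070
-0.06 0.0564 32
-0.05 0.0569 261
-0.04 0.0569 278
-0.03 0.0569 281
-0.02 0.0571 312
-0.01 0.0572 336
0.0 0.0574 366
0.01 0.0574 369
0.02 0.0575 387
0.03 0.0576 416
0.04 0.0577 452
0.05 0.0576 496
0.06 0.0565 215
side
cyl r6 centre 0.5280 -0.0423 yaw 144.3 len 0.120 axis dz -0.0013 rms 0.0020 n 127
```

Request:
play_rows --rows '[{"dx":0,"dy":0,"dz":0,"roll":0,"fingers":0.88},{"dx":0,"dy":0,"dz":0,"roll":0,"fingers":0.86},{"dx":0,"dy":0,"dz":0,"roll":0,"fingers":0.83},{"dx":0,"dy":0,"dz":0,"roll":0,"fingers":0.8},{"dx":0,"dy":0,"dz":0,"roll":0,"fingers":0.77},{"dx":0,"dy":0,"dz":0,"roll":0,"fingers":0.74},{"dx":0,"dy":0,"dz":0,"roll":0,"fingers":0.74},{"dx":0,"dy":0,"dz":-0.2,"roll":0,"fingers":0.74},{"dx":0,"dy":0,"dz":-0.5,"roll":0,"fingers":0.74},{"dx":0,"dy":0,"dz":-0.7,"roll":0,"fingers":0.74},{"dx":0,"dy":0,"dz":-0.8,"roll":0,"fingers":0.74},{"dx":0,"dy":0,"dz":-0.8,"roll":0,"fingers":0.74},{"dx":0,"dy":0,"dz":-0.8,"roll":0,"fingers":0.74},{"dx":0,"dy":0,"dz":-0.8,"roll":0,"fingers":0.74},{"dx":0,"dy":0,"dz":0,"roll":0,"fingers":0.74}]'

```text
time: 55.48
tool_pos: [0.5276, -0.0456, 0.2383]
tcp_rot: [0.958, 2.974, 0.049]
wrist_force: [0.4, -0.6, 1.3]
width: 0.261
```

```bash
python3 - <<'E'
from h import *
th=np.radians(54.4); yv=np.array([np.cos(th),np.sin(th)]); xv=np.array([yv[1],-yv[0]])
for n in("wrist","side","scene"):
    c=vision.read_camera(n); print(n)
    if n=="wrist": cv2.imwrite("pics/w8.png",c["pixels"][:,:,::-1])
    for r,L,yy in((.006,.112,-.083),(.009,.118,-.038),(.012,.124,.013),(.015,.13,.07)):
        g=np.array([.573,.0281])+yy*yv; x,y,_=cyl(c,g[0],g[1],-35.6,r,L,zax=.05); e=np.array([x,y])-g; print("   err rack x %.4f y %.4f"%(e@xv,e@yv))
E
```

```text
wrist
cyl r6 centre 0.5272 -0.0406 yaw -35.7 len 0.121 axis dz 0.0002 rms 0.0008 n 1402
   err rack x 0.0027 y 0.0005
cyl r9 centre 0.5515 -0.0027 yaw -35.6 len 0.129 axis dz 0.0002 rms 0.0009 n 2179
   err rack x 0.0005 y 0.0004
cyl r12 centre 0.5793 0.0400 yaw -35.6 len 0.136 axis dz 0.0000 rms 0.0011 n 3121
   err rack x -0.0018 y 0.0003
cyl r15 centre 0.6137 0.0849 yaw -35.7 len 0.145 axis dz 0.0000 rms 0.0013 n 4177
   err rack x 0.0000 y -0.0001
side
cyl r6 centre 0.5277 -0.0413 yaw -35.7 len 0.121 axis dz -0.0020 rms 0.0011 n 139
   err rack x 0.0036 y 0.0002
cyl r9 centre 0.5523 -0.0032 yaw -36.2 len 0.129 axis dz -0.0021 rms 0.0015 n 220
   err rack x 0.0014 y 0.0005
cyl r12 centre 0.5809 0.0397 yaw -36.3 len 0.136 axis dz -0.0023 rms 0.0018 n 283
   err rack x -0.0003 y 0.0010
cyl r15 centre 0.6152 0.0849 yaw -35.8 len 0.146 axis dz -0.0026 rms 0.0019 n 353
   err rack x 0.0012 y 0.0008
scene
cyl r6 centre 0.5254 -0.0398 yaw -36.2 len 0.117 axis dz -0.0018 rms 0.0011 n 76
   err rack x 0.0008 y 0.0001
cyl r9 centre 0.5502 -0.0020 yaw -35.0 len 0.130 axis dz -0.0020 rms 0.0015 n 130
   err rack x -0.0010 y 0.0003
cyl r12 centre 0.5776 0.0419 yaw -36.5 len 0.134 axis dz -0.0020 rms 0.0022 n 174
   err rack x -0.0043 y 0.0009
cyl r15 centre 0.6125 0.0866 yaw -35.2 len 0.145 axis dz -0.0024 rms 0.0022 n 211
   err rack x -0.0019 y 0.0006
```

View pics/w8.png

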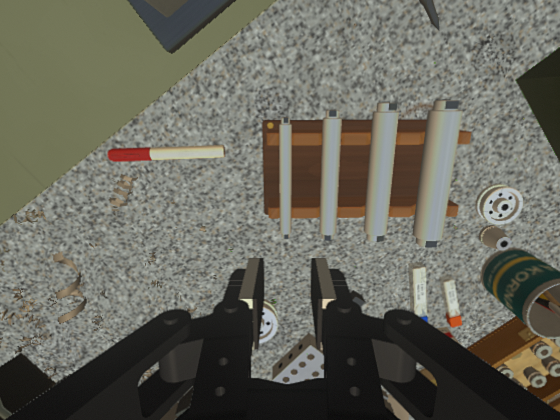

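All four mandrels lie in order in their notches (thinnest at about (285,180), thickest at about (438,175)) and the gripper is clear. I'm handing the job in.

```bash
python3 -c "
from workcell import bot
print(bot.finish_job())"
```

```text
the job is handed in; nothing more can be done
None
```

All four mandrels are on the rack in order of thickness, and I handed the job in at about 55.5 s of the 115 s. `finish_job` gives no verdict.

**What I did:**
- I measured the rack and the mandrels from camera depth, then placed the 18, 30, 24 and 12 mm mandrels in that order.
- The mill's crank knob hung too close to the 30 mm mandrel for a centred grip. I slid it about 85 mm clear along the table by one end, then picked it up at its middle.
- A move into the last joint's limit tilted the tool by about 7°. I worked it back to under 2° before picking up the 12 mm mandrel.

**Last checks (wrist camera):**
- Each mandrel's middle is within 3 mm of centre along its length; the 12 mm mandrel is furthest off, at 2.7 mm.
- Each is within 0.5 mm of its notch centre, within 0.2 mm of the right height, and within 0.2° of parallel.
- The gripper was open and about 0.19 m above the rack.

**What disagreed or was not measured:**
- The side and scene cameras put every mandrel about 2 mm lower. They showed the same offset on mandrels still lying on the table or held in the gripper, so I took it as their calibration error.
- The scene camera put the 24 mm mandrel 4.3 mm off centre along its length, still inside the 12 mm limit.
- I did not measure the wheels, punch and pen again. The gripper stayed clear of them, and those in the last picture looked undisturbed.
- I saw no mandrels touch each other. The wrist force changed by only a few newtons at each set-down, far below the 60 N limit.

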